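# Find the binding offcut-box lid and clear the saw's catch tray

## Robot

A 7-joint arm with a two-finger parallel gripper is mounted at the origin on the work surface. World frame = base frame: x ahead of the robot, y to its left, z up, the work surface at z = 0. Lengths are in m, angles in rad, forces in N, time in s.
With the tool pointing down it reaches from about 0.4 to 0.85 m from the base axis. Payload 4.5 kg.
Tool frame: the origin (TCP) lies at the very end of the fingers, on their centre line; the grasp point (between the pads) lies 19 mm behind it (r.grip_depth is the distance from the TCP to the grasp point, in m); z points along the fingers, x is the direction in which the jaws open and shut, and the axes are right-handed (so a half turn about z gives the same grasp; the last joint's range is limited). The gripper opens to 88 mm and grips with 3 to 60 N. Pads are 18 mm wide; open, the fingers measure 123 mm over their backs; the gripper's body (75 mm by 187 mm) begins 45 mm behind the grasp point.
Start: joints at [-1.252, 0.689, -0.195, 1.565, 0.157, 0.902, -0.215], TCP at [0.176, 0.6, 0.239] pointing down, gripper open.
Joint ranges: [-3.01, 3.01], [-0.46, 2.08], [-1.47, 1.51], [0.13, 2.56], [-1, 4.14], [0.04, 2.09], [-2.66, 2.66]. Speed limits (rad/s): [2.57, 2.57, 3.14, 3.14, 3.14, 3.14, 3.14].

## Interface

Orientations are given as a unit quaternion [x, y, z, w].
In Python, from plant import r gives the robot as it stands. The module is installed in compiled form; this text tells all that it offers.
- The arm moves only by the shell command python3 -m jog 'ROWS' [FORCE]. ROWS is JSON, a list of rows, each a list of 5 numbers: the shift along the tool's x, y, z in units of 1 m (1.0 is 1 m), then the turn about the tool's z in units of 360 degrees (1.0 is 360 degrees), then the closure, from 0 (fully open) to 1 (shut). In form: [[dx, dy, dz, yaw, fingers], ...]. A call has 1 to 20 rows; each row shifts and turns the commanded pose from where the row before left it, along the tool's axes as they then stand; what a row does not reach is not made up. A row lasts 1/10 s, in which the tool goes at most 50 mm and 8.59 degrees, less where a joint would pass 70% of its speed; a pose out of reach is approached as far as the arm can. A call with a number of a shift or a turn outside -1 to 1 is refused whole. A call with a gripper value outside its range is refused whole. The fingers move at their own pace and stop on an object; FORCE is the grip in N (left out, the last holds). Time passes only in rows, so rows that do not move let the fingers close. It gives the time, the measured TCP pose, the force and the opening at its end, in the units of the state.
- r.get_state(): the state, without advancing time (a new reading comes with each control period).
- r.snapshot(name): name is "scene" or "top" or "wrist"; returns the picture (384x512x3 uint8, red, green, blue); there is no depth.
- r.get_calibration(name): a dict with "mtx" (3x3 intrinsics, pixels), "R" (3x3) and "t" (3): a world point X has camera coordinates R X + t. Camera axes: x right, y down, z forward; pixel columns grow to the right and rows downward; lengths in m; the calibration is good to about 2 mm. A picture is of the moment at which its call begins: read the wrist's pose just before it. get_calibration takes no time and is no camera call; for the wrist camera it gives the pose at the moment of the call.
- r.finish_job(): hands the job in, once; it reports no verdict.
Trained networks look in the newest picture that a camera, given by its name, has taken for a name from the list of things; names that differ only in an ending like _2 or _b are one class to them, and where a whole thing is asked for, a point or a joint stands for the part that bears it (a point fixed in the world has none). Each returns a list of dicts, best first, with "score" (0 to 1); they miss things now and then, are a little off and sometimes report something else, mostly with a low value. They report only what shows in the picture. A call takes as long as a camera call. They do not tell look-alikes from the thing itself.
- r.cut_out(thing, camera): "pixels" (384x512 bool, what is visible of it) and "rect" ([left, top, right, bottom] in pixels, round what is visible of it).
The state is a dict: "clock": time; "q": joint angles; "qd": joint speeds; "joint_torque": joint torques, N m; "tool_pos": TCP position; "eef_rot": TCP orientation; "contact_force": force on the tool from outside, world axes, zero at the start; "moment": the same for the moment, N m; "opening": opening from 0.0 (shut) to 1.0 (fully open).
Only numpy, scipy, OpenCV 4.12 (cv2) and the standard library are available. Lean on these libraries where they do the work, as an engineer would, in place of code of your own. Each camera call takes 0.05 s, during which the arm holds its last target.

## Task

One of the two offcut boxes has a lid that binds: swing both lids right back until both stand fully open together, feeling on the way which one drags all through its arc and which moves freely. Shut the binding box and stand the red out-of-use sign upright on its lid; carry the saw's catch tray over the free-moving box, still open, and tip the offcuts off the tray's open end into it, and put any stray offcuts from the table in there too. Finish with every offcut in the free box, both lids shut and the empty tray back level on its black mat, and leave the glue, pencil pot and try square where they are.

Things in the scene. Friction and masses are not known exactly. Their poses are not given: they have to be found in the camera images.
- box_1: fixed plywood offcut box, outside 160 (x) x 220 (y) x 125 mm high, walls and floor 6 mm; origin under its centre, 12 mm above the table on a base board; z up, y along the hinge, x from the pull-bar side (facing the robot) to the hinge side. The two boxes look alike, stand side by side, places may be swapped. One of the two lids binds, which cannot be seen
- lid_1 (a joint): angle of box 1's lid (blue panel 162 x 222 x 10 mm), rad: 0 shut, grows as the bar is lifted up and away from the robot, stop at 1.95. A free lid needs 1 to 1.5 N at the bar, drops shut if let go below 1.4, falls back onto its stop if let go beyond 1.7. The binding lid drags all through its arc, takes 4 to 7 N and stays where it is let go
- lid_1_bar (a point): middle of lid 1's round steel pull bar: 10 mm thick, 100 mm long along the box's y, 37 mm clear of the lid's front edge, on two arms in the lid's plane; swings with the lid at 200 mm from the hinge axis, from about 143 mm above the table (shut) to about 0.33 m (open); it can turn between two fingers
- lid_1_hinge (a point): point on the hinge axis of lid 1 (fixed; axis along the box's y), at the underside of the lid, level with the box's upper rim, 80 mm from the box's centre; the bar's axis lies 5 mm above this level when shut
- box_2: fixed plywood offcut box, outside 160 (x) x 220 (y) x 125 mm high, walls and floor 6 mm; origin under its centre, 12 mm above the table on a base board; z up, y along the hinge, x from the pull-bar side (facing the robot) to the hinge side. The two boxes look alike, stand side by side, places may be swapped. One of the two lids binds, which cannot be seen
- lid_2 (a joint): angle of box 2's lid (blue panel 162 x 222 x 10 mm), rad: 0 shut, grows as the bar is lifted up and away from the robot, stop at 1.95. A free lid needs 1 to 1.5 N at the bar, drops shut if let go below 1.4, falls back onto its stop if let go beyond 1.7. The binding lid drags all through its arc, takes 4 to 7 N and stays where it is let go
- lid_2_bar (a point): middle of lid 2's round steel pull bar: 10 mm thick, 100 mm long along the box's y, 37 mm clear of the lid's front edge, on two arms in the lid's plane; swings with the lid at 200 mm from the hinge axis, from about 143 mm above the table (shut) to about 0.33 m (open); it can turn between two fingers
- lid_2_hinge (a point): point on the hinge axis of lid 2 (fixed; axis along the box's y), at the underside of the lid, level with the box's upper rim, 80 mm from the box's centre; the bar's axis lies 5 mm above this level when shut
- mat: fixed black rubber mat, 250 (x) x 160 (y) x 3 mm, where the tray lives; origin at the centre of its underside, z up
- tray: grey sheet-steel catch tray, 200 (x) x 110 (y) mm, floor 4 mm, walls 30 mm high on both long sides and at the -x end, OPEN at its +x end; an arch handle stands over its middle; about 0.28 kg empty; origin at the centre of its underside, z up. Offcuts on it begin to slide at about 14 to 20 degrees of tilt
- tray_bar (a point): middle of the tray's red handle bar, 115 mm above the tray's underside: a flat bar 14 mm thick (tray x), 24 mm high, 122 mm long (tray y), carried by two thin uprights at the tray's sides; straight above the tray's centre
- tray_lip (a point): middle of the open edge of the tray, at +100 mm in its x, on the upper face of its floor
- off_1: sawn wooden offcut that starts on the tray (long side along the tray's x), 72 (x) x 38 (y) x 22 (z) mm; origin at the centre of its underside; may be absent (no pose at the start)
- off_2: sawn wooden offcut that starts on the tray (long side along the tray's x), 64 (x) x 42 (y) x 24 (z) mm; origin at the centre of its underside; may be absent (no pose at the start)
- off_3: sawn wooden offcut that starts on the tray (long side along the tray's x), 80 (x) x 36 (y) x 20 (z) mm; origin at the centre of its underside; may be absent (no pose at the start)
- off_4: sawn wooden offcut that starts on the tray (long side along the tray's x), 62 (x) x 40 (y) x 28 (z) mm; origin at the centre of its underside; may be absent (no pose at the start)
- stray_1: sawn wooden offcut that starts loose on the table, 90 (x) x 40 (y) x 24 (z) mm; origin at the centre of its underside; may be absent (no pose at the start)
- stray_2: sawn wooden offcut that starts loose on the table, 76 (x) x 44 (y) x 26 (z) mm; origin at the centre of its underside; may be absent (no pose at the start)
- sign: out-of-use sign: black base 60 (x) x 70 (y) x 10 mm with an upright red plate 12 (x) x 60 (y) mm over its middle, 70 mm high in all, white bar on both faces, about 0.14 kg; origin at the centre of its underside, z up. Can be gripped across the 12 mm plate
- glue: bystander: white glue bottle with an orange cap, 56 mm wide, 120 mm high; origin under its centre
- pencil_pot: bystander: green pot of pencils, 72 mm wide, 90 mm high; origin under its centre
- try_square: bystander: try square lying flat, wooden stock 110 mm, steel blade 150 mm; origin under the middle of the stock
Things that resemble listed ones, but are neither listed nor needed, are in the scene too. There is more than one size of the tray; the job needs the larger.

How it is judged:
On the way, in this order (a step that is already met when the one before it is completed fails the run):
1. both lids stand swung right back together (each beyond 1.7 rad) (value of joint each of lid_1, lid_2 above 1.7 rad), for 0.2 s.
2. the tray is tipped by more than 23 degrees with its open edge over the free-moving box, whose lid stands open (angle between tray's own z axis and vertical above 0.4 rad and value of joint lid_2 above 1.3 rad and z of tray_lip in the frame of box_2 between 0.115 and 0.28 m and x of tray_lip in the frame of box_2 between -0.085 and 0.085 m and y of tray_lip in the frame of box_2 between -0.115 and 0.115 m), for 0.2 s.
At the end, for the whole second after the job is handed in: all offcuts at rest in the free-lidded box; both lids shut (within 0.06 rad); sign upright (within 0.15 rad) on the binding box's lid, centre within the lid; tray level on its mat, centre within 60 mm along and 50 mm across of the mat's centre (x of off_1 in the frame of box_2 between -0.08 and 0.08 m and y of off_1 in the frame of box_2 between -0.11 and 0.11 m and z of each of off_1, off_2, off_3, off_4, stray_1, stray_2 in the frame of box_2 below 0.12 m and linear speed of each of off_1, off_2, off_3, off_4, stray_1, stray_2, sign, tray below 0.03 m/s and x of off_2 in the frame of box_2 between -0.08 and 0.08 m and y of off_2 in the frame of box_2 between -0.11 and 0.11 m and x of off_3 in the frame of box_2 between -0.08 and 0.08 m and y of off_3 in the frame of box_2 between -0.11 and 0.11 m and x of off_4 in the frame of box_2 between -0.08 and 0.08 m and y of off_4 in the frame of box_2 between -0.11 and 0.11 m and x of stray_1 in the frame of box_2 between -0.08 and 0.08 m and y of stray_1 in the frame of box_2 between -0.11 and 0.11 m and x of stray_2 in the frame of box_2 between -0.08 and 0.08 m and y of stray_2 in the frame of box_2 between -0.11 and 0.11 m and value of joint each of lid_1, lid_2 below 0.06 rad and x of sign in the frame of box_1 between -0.08 and 0.08 m and y of sign in the frame of box_1 between -0.11 and 0.11 m and z of sign in the frame of box_1 between 0.13 and 0.147 m and angle between sign's own z axis and vertical below 0.15 rad and x of tray in the frame of mat between -0.06 and 0.06 m and y of tray in the frame of mat between -0.05 and 0.05 m and height (world z) of tray below 0.012 m and angle between tray's own z axis and vertical below 0.1 rad); the robot touches nothing.
It fails at once if the glue is pushed more than 30 mm (distance of glue from where it was at the start of the episode above 0.03 m).
It fails at once if the pencil pot is pushed more than 30 mm (distance of pencil_pot from where it was at the start of the episode above 0.03 m).
It fails at once if the try square is pushed more than 30 mm (distance of try_square from where it was at the start of the episode above 0.03 m).
Of off_1, off_2, off_3, off_4, stray_1, stray_2 only 3 to 5 are there at a start; the rules pass over those that are not, and their reading is None.
At some moment in a run one of stray_1, stray_2, sign may be knocked a few centimetres aside while the robot is not near it.
It also fails if it takes over 210 s, if anything falls off the work surface, if the arm or the gripper's body presses on something with over 40 N, if the wrist force passes 120 N, or if a joint passes its speed limit or range.

## Working session

There is one attempt and no reset: what is moved stays moved. The work goes in short steps, Python scripts to look and compute and a shell command to move; the robot and the scene stay as the last step left them, time stands still between calls to the robot, and variables do not carry over. Pictures are saved under pics/ and viewed, and the job is handed in when it is done.

```bash
mkdir -p pics; ls; python3 - <<'E'
from plant import r
import cv2
s=r.get_state();print(s)
for n in("scene","top","wrist"):
    im=r.snapshot(n);cv2.imwrite(f"pics/{n}0.png",im[:,:,::-1]);c=r.get_calibration(n);print(n,c)
E
```

```text
pics
{'clock': 0.0, 'q': array([-1.25216081,  0.68997933, -0.19453803,  1.56635507,  0.15728933,
        0.90248406, -0.2151393 ]), 'qd': array([-1.40181748e-04,  3.11798373e-05, -4.88348592e-04, -1.79425249e-03,
       -1.07734739e-03,  4.24129734e-04,  2.25043253e-08]), 'joint_torque': array([ 8.57630766e-05, -5.27558434e+01, -1.26728274e+00, -1.53436589e+01,
       -5.27780713e-02,  6.38014710e-03,  1.77228699e-04]), 'tool_pos': array([0.17547801, 0.59919736, 0.2379106 ]), 'eef_rot': array([ 8.00294469e-01,  5.99606473e-01, -6.99902930e-04,  5.92353148e-04]), 'contact_force': array([-0.31907469,  0.6949579 , -1.13648646]), 'moment': array([-0.01025903,  0.00876974,  0.06919328]), 'opening': 1.0012908332815325}
scene {'mtx': array([[460.0926636 ,   0.        , 256.26393364],
       [  0.        , 460.0926636 , 193.4906085 ],
       [  0.        ,   0.        ,   1.        ]]), 'R': array([[ 0.21714516,  0.97606557, -0.01199951],
       [ 0.75506333, -0.17574429, -0.63165917],
       [-0.61864962,  0.12810134, -0.77515334]]), 't': array([-0.17663247, -0.30710127,  1.75910087])}
top {'mtx': array([[496.8688668 ,   0.        , 255.54518857],
       [  0.        , 496.8688668 , 187.45554483],
       [  0.        ,   0.        ,   1.        ]]), 'R': array([[-0.01649221, -0.99985233,  0.00482973],
       [-0.97798469,  0.01512616, -0.20812773],
       [ 0.20802394, -0.00815589, -0.97808973]]), 't': array([0.06948685, 0.51569539, 1.52674805])}
wrist {'mtx': array([[315.44771195,   0.        , 257.05552327],
       [  0.        , 315.44771195, 187.72452616],
       [  0.        ,   0.        ,   1.        ]]), 'R': array([[ 2.80437471e-01,  9.59872282e-01,  1.65549004e-04],
       [ 9.27960201e-01, -2.71158092e-01,  2.55662187e-01],
       [ 2.45447937e-01, -7.15436341e-02, -9.66766166e-01]]), 't': array([-0.62424036, -0.03589198,  0.38630693])}
```

View pics/scene0.png

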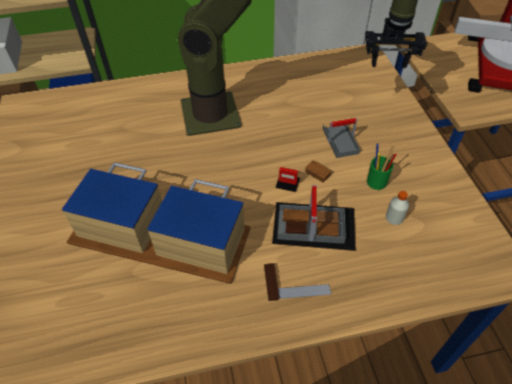

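View pics/top0.png

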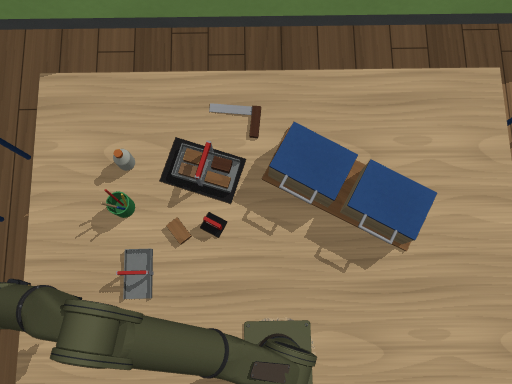

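View pics/wrist0.png

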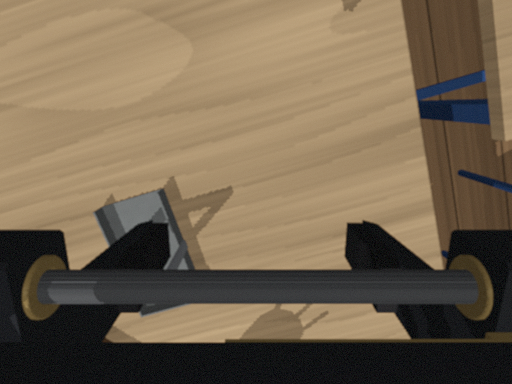

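```bash
python3 - <<'E'
import cv2
t=cv2.imread("pics/top0.png");s=cv2.imread("pics/scene0.png")
cv2.imwrite("pics/c1.png",cv2.resize(t[90:310,100:270],None,fx=3.4,fy=2.7*1,interpolation=cv2.INTER_CUBIC))
cv2.imwrite("pics/c1.png",cv2.resize(t[90:310,90:270],None,fx=2.7,fy=2.7,interpolation=cv2.INTER_CUBIC))
cv2.imwrite("pics/c2.png",cv2.resize(t[110:260,255:445],None,fx=4,fy=4,interpolation=cv2.INTER_CUBIC))
cv2.imwrite("pics/c3.png",cv2.resize(s[110:260,260:420],None,fx=4,fy=4,interpolation=cv2.INTER_CUBIC))
E
```

```text
(no output)
```

View pics/c1.png

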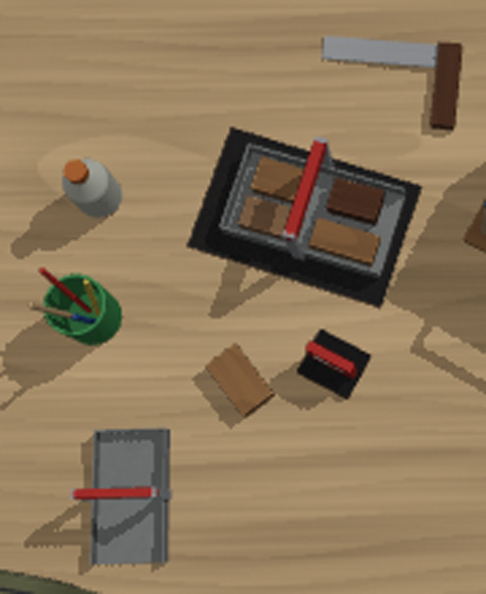

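View pics/c2.png

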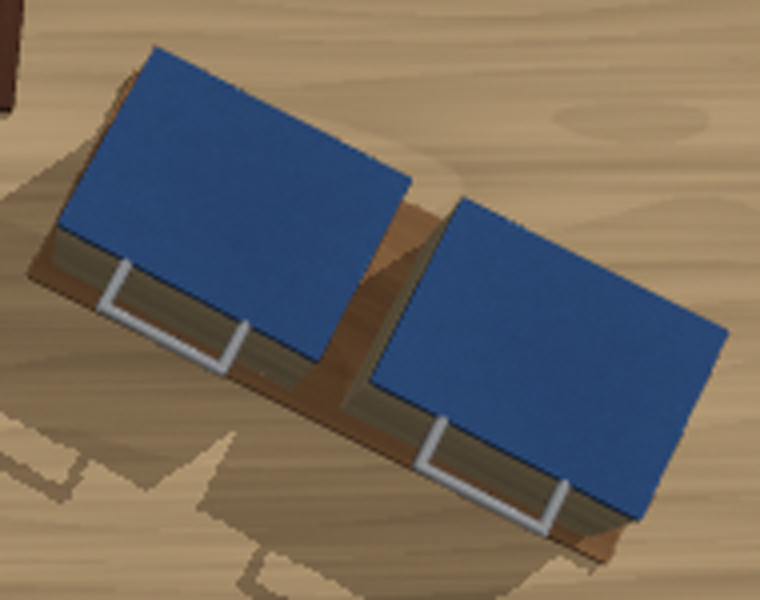

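View pics/c3.png

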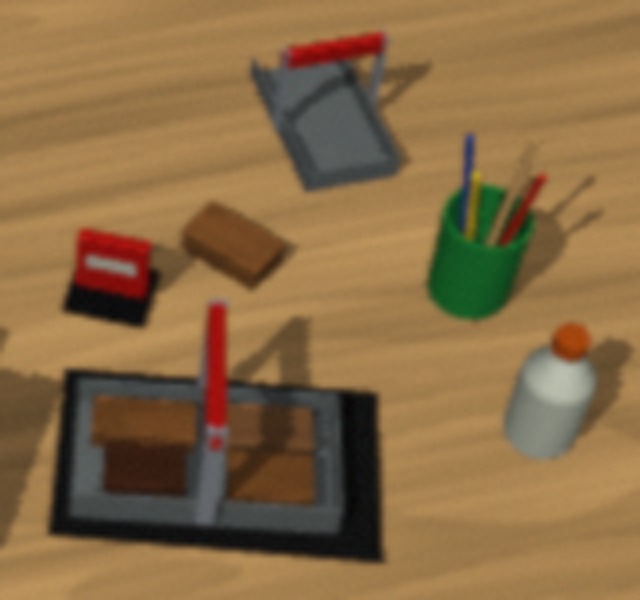

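```bash
cat > h.py <<'E'
import numpy as np, cv2
from plant import r
def ray(n,uv,z,cal=None):
    c=cal or r.get_calibration(n);R=c["R"];C=-R.T@c["t"]
    d=R.T@np.linalg.solve(c["mtx"],[uv[0],uv[1],1.]);return C+d*(z-C[2])/d[2]
def proj(n,X,cal=None):
    c=cal or r.get_calibration(n);p=c["mtx"]@(c["R"]@np.asarray(X,float)+c["t"]);return p[:2]/p[2]
def crop(im,x0,y0,x1,y1,f,name):
    cv2.imwrite("pics/"+name,cv2.resize(im[y0:y1,x0:x1,::-1],None,fx=f,fy=f,interpolation=cv2.INTER_CUBIC))
E
python3 - <<'E'
from h import *
np.set_printoptions(precision=4,suppress=True)
def c2(u,v): return (u+.5)/4-.5+255,(v+.5)/4-.5+110
for n,c in dict(L=[(155,47),(411,180),(322,361),(57,225)],R=[(463,199),(728,332),(640,520),(370,381)]).items():
    P=np.array([ray("top",c2(*p),.147)[:2] for p in c]);print(n,P,"ctr",P.mean(0),[np.linalg.norm(P[i]-P[i-1]) for i in range(4)])
    e=P[1]-P[0]+P[2]-P[3];print("yaw of -y edge",np.degrees(np.arctan2(e[1],e[0])))
for n,c in dict(L=[(101,308),(224,372)],R=[(418,465),(546,531)]).items():
    P=np.array([ray("top",c2(*p),.142)[:2] for p in c]);print("bar",n,P,P.mean(0))
def c1(u,v): return (u+.5)/2.7-.5+90,(v+.5)/2.7-.5+90
def f(n,l,z):
    P=np.array([ray("top",c1(*p),z)[:2] for p in l]);print(n,P.round(3).tolist(),P.mean(0))
f("mat",[(232,127),(421,187),(381,306),(188,246)],.003)
f("traytop",[(246,145),(396,191),(372,274),(224,222)],.035)
f("bar",[(320,141),(290,235)],.13)
f("stray",[(236,345),(273,397),(247,416),(206,375)],.024)
f("signbase",[(321,331),(370,356),(349,398),(298,371)],.010)
f("signplate",[(308,346),(354,371)],.07)
f("glue",[(76,172)],.12);f("pot",[(82,305)],.05);f("square",[(446,85)],.01)
f("small tray",[(97,430),(168,430),(168,563),(95,563)],.02)
E
```

```text
L [[ 0.7031 -0.0579]
 [ 0.5941 -0.2488]
 [ 0.4555 -0.1742]
 [ 0.563   0.0207]] ctr [ 0.5789 -0.1151] [np.float64(0.16070164670133244), np.float64(0.21988439691713882), np.float64(0.15736237024113894), np.float64(0.22256733119052335)]
yaw of -y edge -119.29424198005377
R [[ 0.5786 -0.2874]
 [ 0.4728 -0.479 ]
 [ 0.3335 -0.4014]
 [ 0.4399 -0.2092]] ctr [ 0.4562 -0.3442] [np.float64(0.15923591697874181), np.float64(0.21885091089737194), np.float64(0.1594105811619597), np.float64(0.21968295975204014)]
yaw of -y edge -118.92510919774303
bar L [[ 0.4995 -0.0111]
 [ 0.4492 -0.1016]] [ 0.4744 -0.0563]
bar R [[ 0.3772 -0.2422]
 [ 0.3271 -0.3333]] [ 0.3522 -0.2877]
mat [[0.706, 0.326], [0.625, 0.092], [0.477, 0.142], [0.555, 0.377]] [0.5907 0.2346]
traytop [[0.672, 0.304], [0.612, 0.122], [0.51, 0.152], [0.576, 0.329]] [0.5926 0.2266]
bar [[0.646, 0.205], [0.537, 0.239]] [0.5916 0.2222]
stray [[0.429, 0.314], [0.366, 0.269], [0.345, 0.299], [0.394, 0.348]] [0.3834 0.3076]
signbase [[0.446, 0.214], [0.415, 0.156], [0.365, 0.181], [0.399, 0.241]] [0.4064 0.198 ]
signplate [[0.419, 0.224], [0.39, 0.171]] [0.4045 0.1974]
glue [[0.617, 0.485]] [0.6168 0.4851]
pot [[0.475, 0.491]] [0.4751 0.4908]
square [[0.754, 0.059]] [0.7544 0.0594]
small tray [[0.331, 0.475], [0.33, 0.392], [0.178, 0.388], [0.179, 0.472]] [0.2547 0.4319]
```

```bash
cat >> h.py <<'E'
from scipy.spatial.transform import Rotation as Ro
np.set_printoptions(precision=4,suppress=True)
def st():
    s=r.get_state();return s,Ro.from_quat(s["eef_rot"]).as_matrix()
def goto(x,y,z,yaw=None):
    "yaw: wanted world angle (deg) of tool x axis; prints shift in present axes and in axes after the turn"
    s,R=st();d=np.array([x,y,z])-s["tool_pos"];a=np.degrees(np.arctan2(R[1,0],R[0,0]))
    print("t",s["clock"],"pos",s["tool_pos"],"yaw",a.round(2),"tilt",np.degrees(np.arccos(-R[2,2])).round(2),"F",s["contact_force"],"open",round(s["opening"],3),"q",s["q"])
    print("shift now axes",R.T@d)
    if yaw is not None:
        t=(a-yaw+180)%360-180;print("turn deg",t.round(2),"units",(t/360).round(4))
        R2=R@Ro.from_euler("z",t,degrees=True).as_matrix();print("shift after turn",R2.T@d)
E
python3 - <<'E'
from h import *
s,R=st();c=r.get_calibration("wrist");C=-c["R"].T@c["t"]
print("cam in tool",R.T@(C-s["tool_pos"]),"cam axes in tool\n",R.T@c["R"].T)
goto(.5,.1,.32,-29.1)
E
```

```text
cam in tool [-0.0006 -0.0644 -0.1446] cam axes in tool
 [[ 1.      0.0001  0.0016]
 [-0.0005  0.9668  0.2556]
 [-0.0015 -0.2556  0.9668]]
t 0.15 pos [0.1755 0.5994 0.2381] yaw 73.69 tilt 0.08 F [ 0.3793 -0.7747 -0.0906] open 1.0 q [-1.2522  0.6898 -0.1945  1.5661  0.1573  0.9025 -0.2151]
shift now axes [-0.3882  0.4517 -0.0813]
turn deg 102.79 units 0.2855
shift after turn [ 0.5264  0.2786 -0.0813]
```

```bash
python3 -c "
from h import *
goto(.55,.17,.33,-29.1)"
```

```text
t 0.15 pos [0.1755 0.5994 0.2381] yaw 73.69 tilt 0.08 F [ 0.3793 -0.7747 -0.0906] open 1.0 q [-1.2522  0.6898 -0.1945  1.5661  0.1573  0.9025 -0.2151]
shift now axes [-0.307   0.48   -0.0914]
turn deg 102.79 units 0.2855
shift after turn [ 0.5361  0.1932 -0.0914]
```

```bash
python3 -m jog '[[0,0,-0.045,0,0],[0,0,-0.046,0,0],[-0.025,0.04,0,0,0],[-0.025,0.04,0,0,0],[-0.025,0.04,0,0,0],[-0.025,0.04,0,0,0],[-0.025,0.04,0,0,0],[-0.025,0.04,0,0,0],[-0.025,0.04,0,0,0],[-0.025,0.04,0,0,0],[-0.025,0.04,0,0,0],[-0.025,0.04,0,0,0],[-0.028,0.04,0,0,0],[-0.028,0.04,0,0,0]]'
python3 -m jog '[[0,0,0,0.0238,0],[0,0,0,0.0238,0],[0,0,0,0.0238,0],[0,0,0,0.0238,0],[0,0,0,0.0238,0],[0,0,0,0.0238,0],[0,0,0,0.0238,0],[0,0,0,0.0238,0],[0,0,0,0.0238,0],[0,0,0,0.0238,0],[0,0,0,0.0238,0],[0,0,0,0.0238,0],[0,0,0,0,0]]'
python3 - <<'E'
from h import *
im=r.snapshot("wrist");crop(im,0,0,512,384,1.5,"w1.png");goto(.47,-.06,.2,-29.1)
E
```

```text
clock: 1.55
tool_pos: [0.5511, 0.1696, 0.3296]
eef_rot: [0.8, 0.6, -0.0, -0.0]
contact_force: [1.5, 0.1, -1.4]
opening: 1.0
clock: 2.85
tool_pos: [0.55, 0.1714, 0.3293]
eef_rot: [0.968, -0.252, -0.0, 0.0]
contact_force: [0.8, 0.2, 0.4]
opening: 0.998
t 2.9 pos [0.55   0.1715 0.3294] yaw -28.94 tilt 0.04 F [ 0.862  -0.1304 -0.0691] open 0.999 q [-0.5727  0.5393  0.3227  1.6095 -0.1914  1.0248 -0.698 ]
shift now axes [0.042  0.2412 0.1296]
turn deg 0.16 units 0.0004
shift after turn [0.0427 0.2411 0.1296]
```

View pics/w1.png

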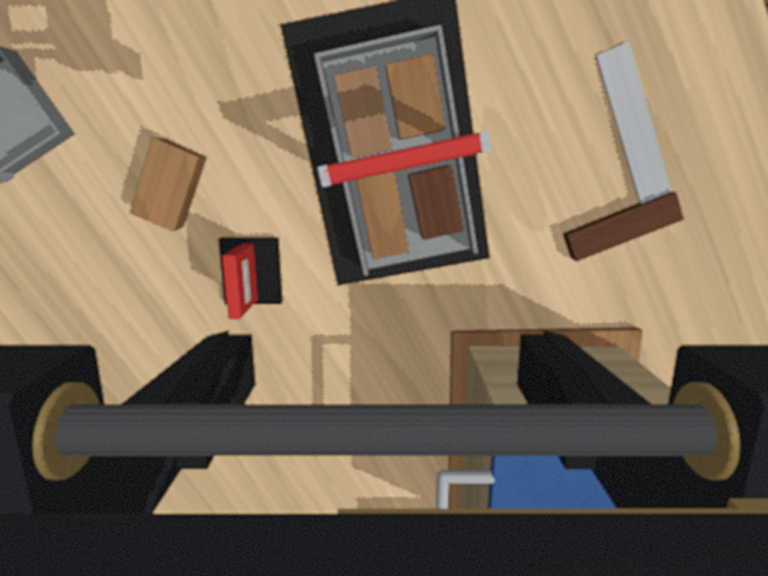

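```bash
python3 -c "
from h import *
goto(.474,-.0565,.21,-29.1)"
```

```text
t 2.9 pos [0.55   0.1715 0.3294] yaw -28.94 tilt 0.04 F [ 0.862  -0.1304 -0.0691] open 0.999 q [-0.5727  0.5393  0.3227  1.6095 -0.1914  1.0248 -0.698 ]
shift now axes [0.0438 0.2362 0.1196]
turn deg 0.16 units 0.0004
shift after turn [0.0445 0.2361 0.1196]
```

```bash
python3 -m jog '[[0.007,0.039,0,0.0004,0.7],[0.007,0.039,0.01,0,0.7],[0.007,0.039,0.02,0,0.7],[0.008,0.039,0.03,0,0.7],[0.008,0.04,0.03,0,0.7],[0.0075,0.04,0.03,0,0.7],[0,0,0,0,0.7],[0,0,0,0,0.7]]'
python3 - <<'E'
from h import *
im=r.snapshot("wrist");crop(im,0,0,512,384,1.5,"w2.png");goto(.474,-.0565,.128,-29.1)
print(proj("wrist",[.474,-.0565,.142])*1.5)
E
```

```text
clock: 3.7
tool_pos: [0.4736, -0.0563, 0.2101]
eef_rot: [0.968, -0.253, -0.001, -0.0]
contact_force: [-0.0, 0.8, -0.2]
opening: 0.31
t 3.75 pos [ 0.4747 -0.055   0.2106] yaw -29.15 tilt 0.06 F [0.5058 0.4392 0.3116] open 0.3 q [-0.1335  0.559   0.2389  2.0435 -0.2386  0.5643 -0.236 ]
shift now axes [0.0001 0.0018 0.0826]
turn deg -0.05 units -0.0001
shift after turn [0.0001 0.0018 0.0826]
[383.7277 303.576 ]
```

View pics/w2.png

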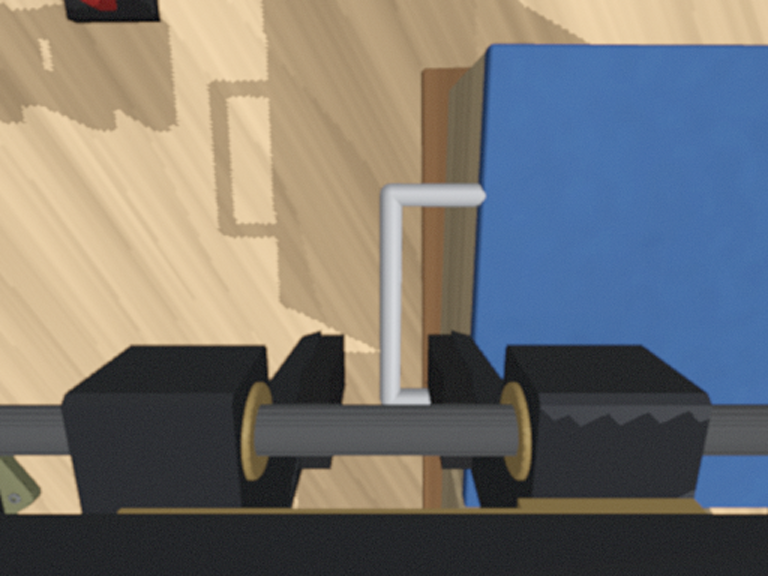

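```bash
python3 -m jog '[[0.003,0,0.02,0,0.7],[0,0,0.03,0,0.7],[0,0,0.033,0,0.7],[0,0,0,0,0.7],[0,0,0,0,1],[0,0,0,0,1],[0,0,0,0,1],[0,0,0,0,1]]' 25
python3 - <<'E'
from h import *
goto(.474,-.0565,.128,-29.1)
E
```

```text
clock: 4.55
tool_pos: [0.4763, -0.0554, 0.1287]
eef_rot: [0.968, -0.252, -0.0, -0.001]
contact_force: [-3.7, 5.3, 7.5]
opening: 0.099
t 4.55 pos [ 0.4763 -0.0554  0.1287] yaw -29.18 tilt 0.11 F [-3.707   5.2604  7.4702] open 0.099 q [-0.073   0.7048  0.152   2.1065 -0.2959  0.3502 -0.1872]
shift now axes [-0.0015  0.0021  0.0007]
turn deg -0.08 units -0.0002
shift after turn [-0.0015  0.0021  0.0007]
```

```bash
python3 -c "
import numpy as np
p=np.radians(np.arange(1.4,110,6)); 
for a,b in zip(p,p[1:]): print('[%.4f,0,%.4f,0,1]'%(.2*(np.cos(a)-np.cos(b)),-.2*(np.sin(b)-np.sin(a))),end=',')
print(np.degrees(p[-1]))"
```

```text
[0.0016,0,-0.0209,0,1],[0.0038,0,-0.0206,0,1],[0.0059,0,-0.0201,0,1],[0.0080,0,-0.0194,0,1],[0.0100,0,-0.0184,0,1],[0.0118,0,-0.0173,0,1],[0.0136,0,-0.0159,0,1],[0.0152,0,-0.0144,0,1],[0.0166,0,-0.0128,0,1],[0.0178,0,-0.0110,0,1],[0.0189,0,-0.0090,0,1],[0.0197,0,-0.0070,0,1],[0.0203,0,-0.0049,0,1],[0.0208,0,-0.0028,0,1],[0.0209,0,-0.0006,0,1],[0.0209,0,0.0016,0,1],[0.0206,0,0.0038,0,1],[0.0201,0,0.0059,0,1],109.4
```

```bash
g(){ python3 -c "
from h import *
goto(.474,-.0565,.128)"; }
python3 -m jog '[[0.0016,0,-0.0209,0,1],[0.0038,0,-0.0206,0,1],[0.0059,0,-0.0201,0,1],[0.0080,0,-0.0194,0,1]]'
python3 -m jog '[[0.0100,0,-0.0184,0,1],[0.0118,0,-0.0173,0,1],[0.0136,0,-0.0159,0,1]]'
g
python3 -m jog '[[0.0152,0,-0.0144,0,1],[0.0166,0,-0.0128,0,1],[0.0178,0,-0.0110,0,1]]'
python3 -m jog '[[0.0189,0,-0.0090,0,1],[0.0197,0,-0.0070,0,1],[0.0203,0,-0.0049,0,1]]'
g
```

```text
clock: 4.95
tool_pos: [0.4924, -0.0645, 0.2097]
eef_rot: [0.968, -0.252, -0.001, -0.001]
contact_force: [-1.7, 4.6, -2.2]
opening: 0.105
clock: 5.25
tool_pos: [0.5213, -0.0808, 0.2612]
eef_rot: [0.968, -0.252, -0.004, -0.002]
contact_force: [-5.9, 5.8, 3.7]
opening: 0.102
t 5.25 pos [ 0.5213 -0.0808  0.2612] yaw -29.18 tilt 0.46 F [-5.9015  5.8239  3.6785] open 0.102 q [-0.1039  0.5473  0.2781  1.8396 -0.2082  0.7899 -0.2254]
shift now axes [-0.0521  0.002   0.1337]
clock: 5.55
tool_pos: [0.5653, -0.1057, 0.301]
eef_rot: [0.968, -0.252, -0.002, -0.002]
contact_force: [-5.6, 4.3, 9.8]
opening: 0.102
clock: 5.85
tool_pos: [0.6199, -0.1367, 0.3221]
eef_rot: [0.968, -0.253, 0.002, -0.001]
contact_force: [-1.6, 2.1, 3.7]
opening: 0.104
t 5.85 pos [ 0.6199 -0.1367  0.3221] yaw -29.25 tilt 0.19 F [-1.604   2.0862  3.7372] open 0.104 q [-0.0135  0.6335  0.2976  1.441  -0.198   1.0933 -0.1903]
shift now axes [-0.167   0.0018  0.1936]
```

```bash

python3 -m jog '[[0.0208,0,-0.0028,0,1],[0.0209,0,-0.0006,0,1],[0.0209,0,0.0016,0,1],[0.0206,0,0.0038,0,1],[0.0201,0,0.0059,0,1],[0,0,0,0,1]]'
python3 -m jog '[[0,0,0,0,0.7],[0,0,0,0,0.7],[0,0,-0.03,0,0.7],[0,0,-0.03,0,0.7],[0,0,0,0,0.7]]'
python3 - <<'E'
from h import *
goto(.352+.003,-.2875,.21,-29.1)
im=r.snapshot("top");crop(im,200,60,470,260,2.8,"t3.png")
E
```

```text
clock: 6.45
tool_pos: [0.7115, -0.1891, 0.3119]
eef_rot: [0.967, -0.253, 0.003, 0.001]
contact_force: [1.4, -0.1, 2.5]
opening: 0.102
clock: 6.95
tool_pos: [0.7104, -0.1878, 0.3769]
eef_rot: [0.968, -0.253, 0.004, 0.0]
contact_force: [1.0, -0.9, 0.3]
opening: 0.301
t 6.95 pos [ 0.7104 -0.1878  0.3769] yaw -29.26 tilt 0.51 F [ 0.9754 -0.9087  0.2756] open 0.301 q [ 0.0806  0.7786  0.3024  0.9662 -0.2133  1.4144 -0.1797]
shift now axes [-0.2627  0.261   0.1641]
turn deg -0.16 units -0.0004
shift after turn [-0.2634  0.2603  0.1641]
```

View pics/t3.png

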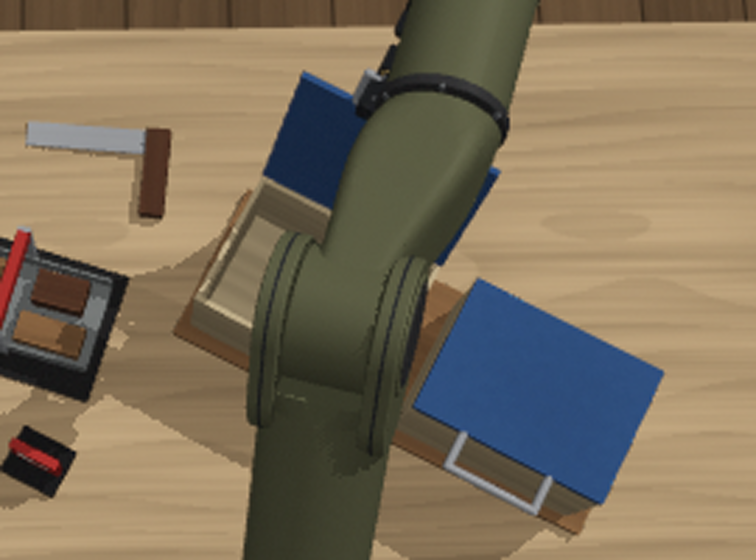

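```bash

python3 -m jog '[[-0.033,0.0325,0,0,0.7],[-0.033,0.0325,0,0,0.7],[-0.033,0.0325,0,0,0.7],[-0.033,0.0325,0,0,0.7],[-0.033,0.0325,0,0,0.7],[-0.033,0.0325,0.02,0,0.7],[-0.033,0.0325,0.03,0,0.7],[-0.033,0.0325,0.03,0,0.7],[0,0,0.04,0,0.7],[0,0,0.044,0,0.7],[0,0,0,0,0.7],[0,0,0,0,0.7]]'
python3 - <<'E'
from h import *
im=r.snapshot("wrist");crop(im,0,0,512,384,1.5,"w4.png");goto(.355,-.2875,.128,-29.1)
print(proj("wrist",[.355,-.2875,.142])*1.5)
E
```

```text
clock: 8.2
tool_pos: [0.3598, -0.2819, 0.2131]
eef_rot: [0.968, -0.253, -0.001, -0.0]
contact_force: [0.1, -0.3, 0.0]
opening: 0.299
t 8.25 pos [ 0.3608 -0.2826  0.2141] yaw -29.26 tilt 0.04 F [ 0.2849 -0.8182 -0.2711] open 0.302 q [ 0.4091  0.5319  0.2379  2.0932 -0.2346  0.5403  0.3065]
shift now axes [-0.0027  0.0071  0.0861]
turn deg -0.16 units -0.0004
shift after turn [-0.0027  0.0071  0.0861]
[377.8686 312.111 ]
```

View pics/w4.png

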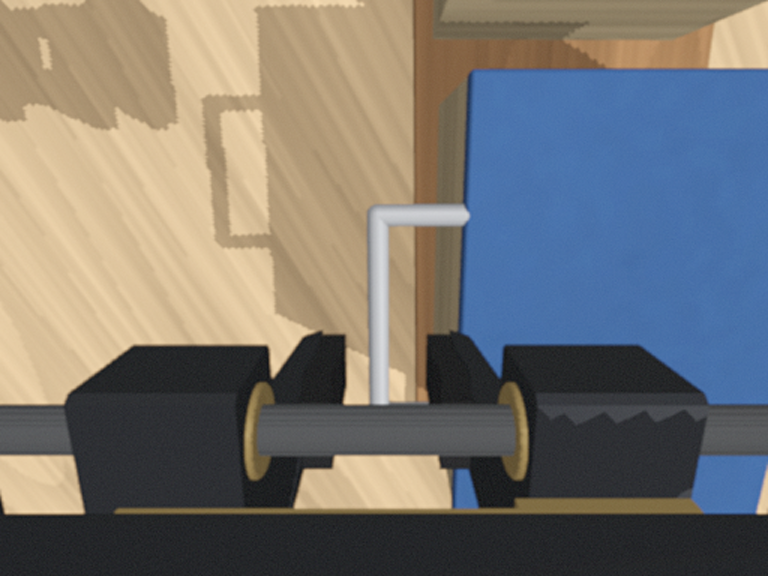

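```bash
g(){ python3 -c "
from h import *
s,R=st();F=s['contact_force'];print(s['clock'],s['tool_pos'],'Ftool',R.T@F)"; }
python3 -m jog '[[-0.0025,0.004,0.026,0,0.7],[0,0,0.03,0,0.7],[0,0,0.03,0,0.7],[0,0,0,0,0.7],[0,0,0,0,1],[0,0,0,0,1],[0,0,0,0,1],[0,0,0,0,1]]' 30
g
python3 -m jog '[[0.0016,0,-0.0209,0,1],[0.0038,0,-0.0206,0,1],[0.0059,0,-0.0201,0,1],[0.0080,0,-0.0194,0,1]]'
g
python3 -m jog '[[0.0100,0,-0.0184,0,1],[0.0118,0,-0.0173,0,1],[0.0136,0,-0.0159,0,1]]'
g
python3 -m jog '[[0.0152,0,-0.0144,0,1],[0.0166,0,-0.0128,0,1],[0.0178,0,-0.0110,0,1]]'
g
python3 -m jog '[[0.0189,0,-0.0090,0,1],[0.0197,0,-0.0070,0,1],[0.0203,0,-0.0049,0,1]]'
g
```

```text
clock: 9.05
tool_pos: [0.3543, -0.2836, 0.1286]
eef_rot: [0.967, -0.253, -0.002, -0.001]
contact_force: [-5.3, 2.0, 4.0]
opening: 0.099
9.05 [ 0.3543 -0.2836  0.1286] Ftool [-5.6628  0.8209 -3.9468]
clock: 9.45
tool_pos: [0.3703, -0.2926, 0.2095]
eef_rot: [0.967, -0.253, -0.003, -0.001]
contact_force: [-1.6, 0.4, -6.2]
opening: 0.102
9.45 [ 0.3703 -0.2926  0.2095] Ftool [-1.5676  0.3885  6.2416]
clock: 9.75
tool_pos: [0.399, -0.3086, 0.2607]
eef_rot: [0.967, -0.253, -0.005, -0.002]
contact_force: [-8.1, 4.3, -2.4]
opening: 0.102
9.75 [ 0.399  -0.3086  0.2607] Ftool [-9.1323  0.2083  2.4585]
clock: 10.05
tool_pos: [0.44, -0.3315, 0.3]
eef_rot: [0.967, -0.254, -0.008, -0.003]
contact_force: [-13.4, 9.4, 14.7]
opening: 0.102
10.05 [ 0.44   -0.3315  0.3   ] Ftool [-16.561   -1.6932 -14.4028]
clock: 10.35
tool_pos: [0.4966, -0.3632, 0.3229]
eef_rot: [0.967, -0.253, -0.001, -0.001]
contact_force: [-5.4, 4.3, 5.7]
opening: 0.101
10.35 [ 0.4966 -0.3632  0.3229] Ftool [-6.8855 -1.1348 -5.6805]
```

```bash

python3 -m jog '[[0.0208,0,-0.0028,0,1],[0.0209,0,-0.0006,0,1],[0.0209,0,0.0016,0,1],[0.0206,0,0.0038,0,1],[0.0201,0,0.0059,0,1],[0,0,0,0,1]]'
python3 - <<'E'
from h import *
s,R=st();print(s['tool_pos'],R.T@s['contact_force'])
for n in("scene","top"):
  im=r.snapshot(n)
  if n=="scene": crop(im,20,60,360,310,2.2,"s5.png")
  else: crop(im,200,60,470,260,2.8,"t5.png")
E
```

```text
clock: 10.95
tool_pos: [0.5908, -0.4164, 0.3129]
eef_rot: [0.968, -0.252, 0.002, 0.001]
contact_force: [3.8, -3.1, -1.3]
opening: 0.099
[ 0.5908 -0.4164  0.3129] [4.8466 0.8414 1.3384]
```

View pics/s5.png

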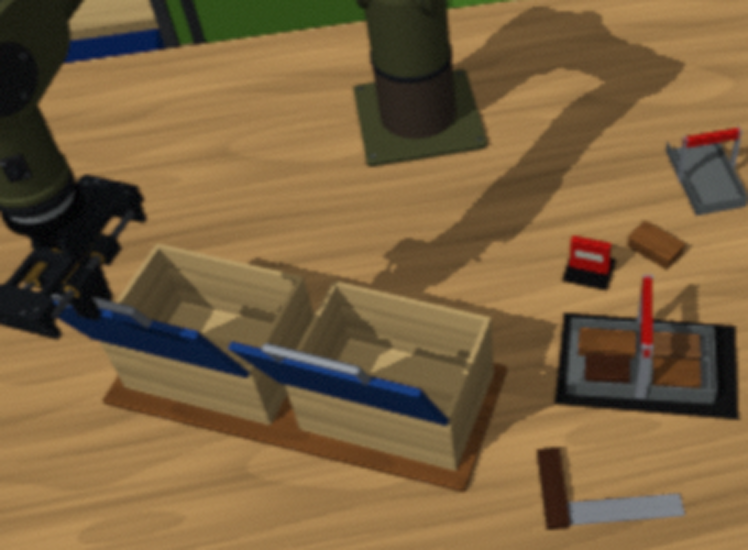

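View pics/t5.png

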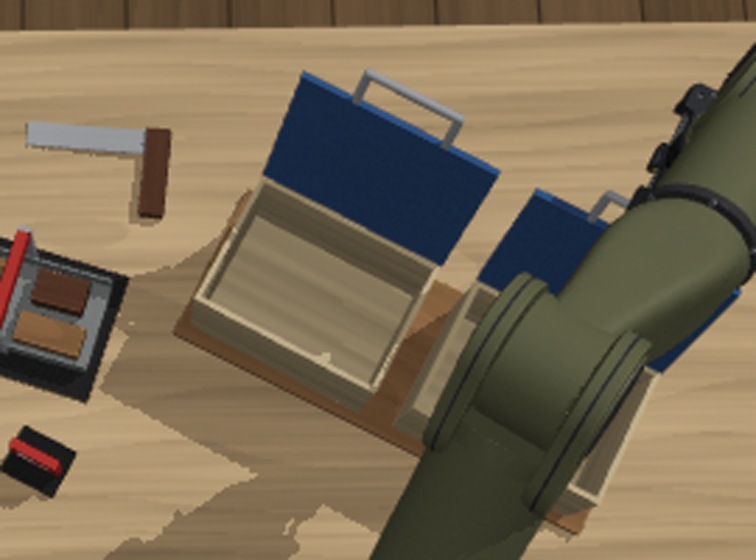

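```bash

python3 -m jog '[[-0.0201,0,-0.0059,0,1],[-0.0206,0,-0.0038,0,1],[-0.0209,0,-0.0016,0,1],[-0.0209,0,0.0006,0,1],[-0.0208,0,0.0028,0,1],[-0.0203,0,0.0049,0,1],[-0.0197,0,0.007,0,1],[-0.0189,0,0.009,0,1],[-0.0178,0,0.011,0,1],[-0.0166,0,0.0128,0,1],[0,0,0,0,1],[0,0,0,0,0.8],[0,0,0,0,0.8],[0,0,0,0,0.8]]'
python3 - <<'E'
from h import *
s,R=st();print(s['tool_pos'],R.T@s['contact_force'],s["opening"])
im=r.snapshot("scene");crop(im,0,60,300,310,2.2,"s6.png")
E
```

```text
clock: 12.45
tool_pos: [0.4182, -0.319, 0.2744]
eef_rot: [0.968, -0.252, 0.0, 0.0]
contact_force: [0.6, 1.0, 0.4]
opening: 0.198
[ 0.4182 -0.319   0.2744] [ 0.042  -1.1951 -0.4187] 0.19822056831220247
```

View pics/s6.png

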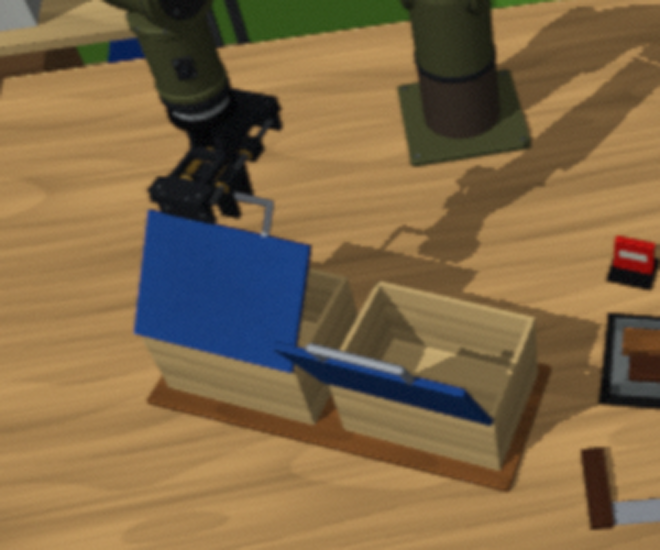

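```bash

python3 -m jog '[[0,0,0,0,1],[0,0,0,0,1],[-0.0152,0,0.0144,0,1],[-0.0136,0,0.0159,0,1],[-0.0118,0,0.0173,0,1],[-0.01,0,0.0184,0,1],[-0.008,0,0.0194,0,1],[-0.0059,0,0.0201,0,1],[-0.0038,0,0.0206,0,1],[-0.0016,0,0.0209,0,1],[0,0,0.002,0,1],[0,0,0,0,1],[0,0,0,0,0.7],[0,0,0,0,0.7],[0,0,-0.04,0,0.7],[0,0,-0.045,0,0.7],[0,0,-0.045,0,0.7],[0,0,0,0,0.7]]'
python3 - <<'E'
from h import *
s,R=st();print(s['tool_pos'],R.T@s['contact_force'],s["opening"])
im=r.snapshot("scene");crop(im,0,60,300,310,2.2,"s7.png")
im=r.snapshot("top");crop(im,100,100,250,260,3.7,"t7.png")
E
```

```text
clock: 14.3
tool_pos: [0.3603, -0.2879, 0.2608]
eef_rot: [0.968, -0.253, 0.007, 0.002]
contact_force: [0.3, -0.8, 0.6]
opening: 0.301
[ 0.3603 -0.2879  0.2608] [ 0.69    0.5754 -0.5685] 0.30136320809730055
```

View pics/s7.png

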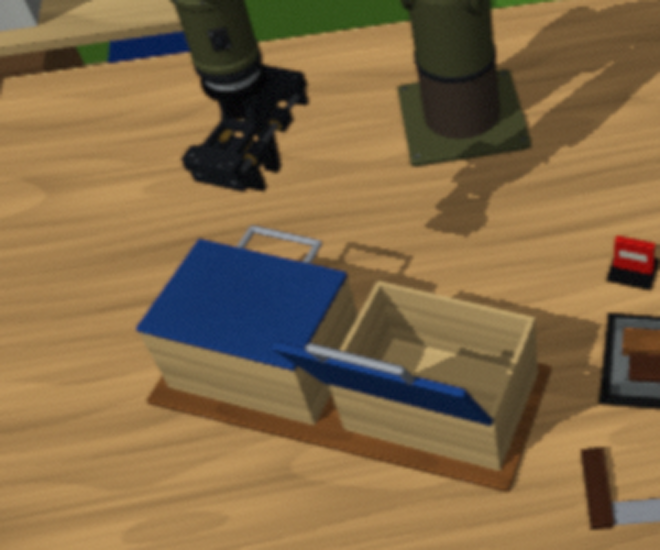

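View pics/t7.png

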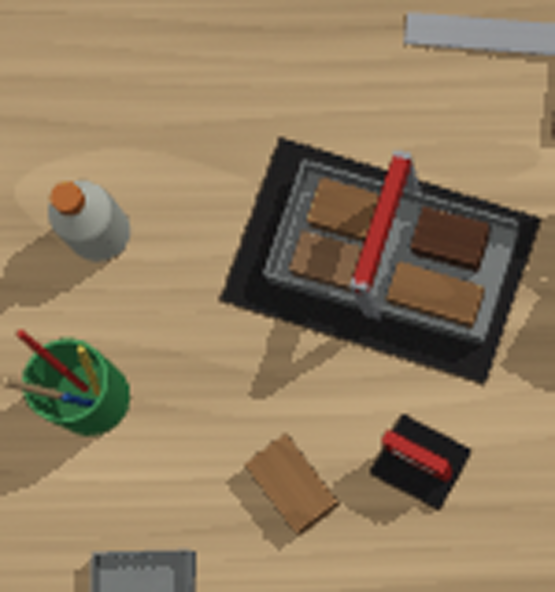

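```bash
python3 - <<'E'
from h import *
s,R=st();print(R.T@(np.array([.49,.0,.26])-s['tool_pos']),R.T@(np.array([.383,.308,.23])-np.array([.49,.0,.26])))
goto(.49,0,.26,-50)
E
```

```text
[-0.0243 -0.3136 -0.0036] [-0.2439 -0.2165  0.0286]
t 14.4 pos [ 0.3581 -0.2855  0.2566] yaw -29.23 tilt 0.32 F [-0.4441  0.3467 -1.2197] open 0.297 q [ 0.3726  0.4624  0.2996  2.0469 -0.2186  0.6562  0.3056]
shift now axes [-0.0243 -0.3136 -0.0036]
turn deg 20.77 units 0.0577
shift after turn [-0.1339 -0.2846 -0.0036]
```

```bash

python3 -m jog '[[-0.003,-0.039,0,0,0],[-0.003,-0.039,0,0,0],[-0.003,-0.039,0,0,0],[-0.003,-0.039,0,0,0],[-0.003,-0.039,0,0,0],[-0.003,-0.039,0,0,0],[-0.003,-0.039,0,0,0],[-0.003,-0.039,0,0,0],[-0.03,-0.027,0,0,0],[-0.03,-0.027,0,0,0],[-0.03,-0.027,0,0,0],[-0.03,-0.027,0,0,0],[-0.03,-0.027,0,0,0],[-0.03,-0.027,0.01,0,0],[-0.03,-0.027,0.01,0,0],[-0.03,-0.027,0.01,0,0],[0,0,0,0.02,0],[0,0,0,0.02,0],[0,0,0,0.0177,0],[0,0,0,0,0]]'
python3 - <<'E'
from h import *
goto(.383,.308,.03,-50)
im=r.snapshot("wrist");crop(im,0,0,512,384,1.5,"w8.png")
print(proj("wrist",[.383,.308,.024])*1.5)
E
```

```text
clock: 16.4
tool_pos: [0.3838, 0.3049, 0.2238]
eef_rot: [0.906, -0.423, -0.0, 0.001]
contact_force: [0.4, 0.6, -1.3]
opening: 1.001
t 16.4 pos [0.3838 0.3049 0.2238] yaw -50.04 tilt 0.12 F [ 0.435   0.5991 -1.3365] open 1.001 q [-1.0655  0.5866  0.482   1.9996 -0.4315  0.6577 -1.1779]
shift now axes [-0.0031 -0.0017  0.1938]
turn deg -0.04 units -0.0001
shift after turn [-0.0031 -0.0017  0.1938]
[380.1795 246.2995]
```

View pics/w8.png

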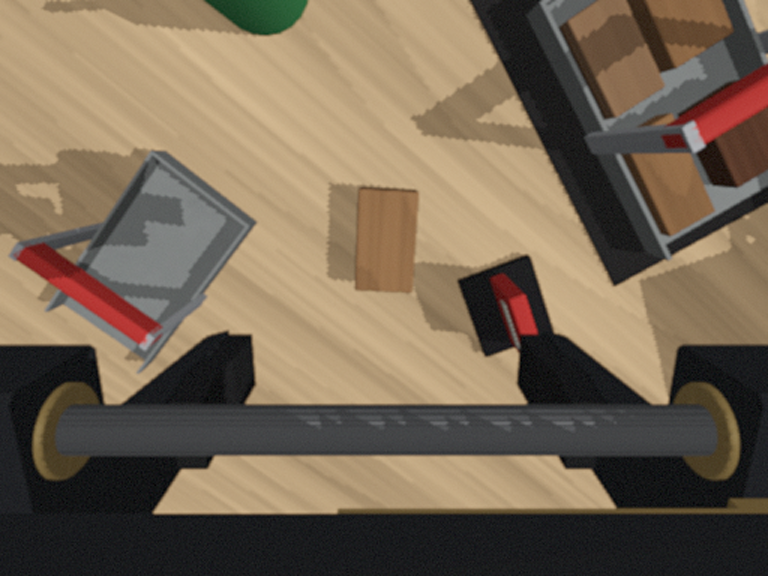

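```bash
python3 - <<'E'
from h import *
c=np.array([(357,187),(418,190),(413,292),(357,290)])
p=[ray("wrist",(q+.5)/1.5-.5,.026) for q in c];m=np.mean(p,0);print(m)
goto(m[0],m[1],.006)
E
```

```text
[0.3891 0.3075 0.026 ]
t 16.45 pos [0.3839 0.3048 0.224 ] yaw -49.9 tilt 0.1 F [ 0.374  -0.3438 -0.3652] open 1.001 q [-1.0647  0.586   0.4812  1.9995 -0.4307  0.6577 -1.1761]
shift now axes [ 0.0011 -0.0061  0.218 ]
```

```bash

python3 -m jog '[[0.001,-0.005,0.03,0,0.35],[0,0,0.04,0,0.35],[0,0,0.04,0,0.35],[0,0,0.04,0,0.35],[0,0,0.035,0,0.35],[0,0,0.025,0,0.35],[0,0,0.006,0,0.35],[0,0,0,0,0.35],[0,0,0,0,1],[0,0,0,0,1],[0,0,0,0,1],[0,0,0,0,1]]' 25
python3 - <<'E'
from h import *
goto(.579,-.115,.3,-29.1)
E
```

```text
clock: 17.65
tool_pos: [0.3894, 0.308, 0.0102]
eef_rot: [0.906, -0.423, 0.001, -0.001]
contact_force: [0.6, -1.0, 7.3]
opening: 0.501
t 17.65 pos [0.3894 0.308  0.0102] yaw -50.02 tilt 0.13 F [ 0.601  -1.044   7.3028] open 0.501 q [-0.8207  0.9469  0.0971  2.0921 -0.6557  0.129  -0.9854]
shift now axes [ 0.446   0.1258 -0.29  ]
turn deg -20.92 units -0.0581
shift after turn [ 0.3716  0.2767 -0.29  ]
```

```bash

python3 -m jog '[[0,0,-0.04,0,1],[0,0,-0.04,0,1],[0,0,-0.04,0,1],[0,0,-0.04,0,1],[0,0,-0.04,-0.0194,1],[0,0,-0.03,-0.0194,1],[0,0,0,-0.0194,1],[0,0,0,0,1]]'
python3 - <<'E'
from h import *
goto(.595,-.056,.12,-29.1)
E
```

```text
clock: 18.45
tool_pos: [0.3887, 0.3077, 0.2404]
eef_rot: [0.968, -0.251, 0.0, -0.001]
contact_force: [0.1, 0.2, -1.3]
opening: 0.497
t 18.45 pos [0.3887 0.3077 0.2404] yaw -29.04 tilt 0.15 F [ 0.0684  0.1746 -1.3117] open 0.497 q [-1.0215  0.5514  0.4114  1.9668 -0.3383  0.6875 -0.9075]
shift now axes [0.3569 0.2181 0.1197]
turn deg 0.06 units 0.0002
shift after turn [0.3572 0.2178 0.1197]
```

```bash

python3 -m jog '[[0.0357,0.0218,0,0,1],[0.0357,0.0218,0,0,1],[0.0357,0.0218,0,0,1],[0.0357,0.0218,0,0,1],[0.0357,0.0218,0,0,1],[0.0357,0.0218,0,0,1],[0.0357,0.0218,0,0,1],[0.0357,0.0218,0,0,1],[0.0357,0.0218,0,0,1],[0.0357,0.0218,0,0,1],[0,0,0.04,0,1],[0,0,0.04,0,1],[0,0,0.035,0,1],[0,0,0,0,1]]'
python3 - <<'E'
from h import *
goto(.595,-.056,.12,-29.1)
im=r.snapshot("top");crop(im,200,60,470,260,2.8,"t9.png")
E
```

```text
clock: 19.85
tool_pos: [0.5902, -0.0559, 0.119]
eef_rot: [0.968, -0.252, -0.006, 0.001]
contact_force: [-0.1, 0.4, -1.0]
opening: 0.5
t 19.85 pos [ 0.5902 -0.0559  0.119 ] yaw -29.24 tilt 0.67 F [-0.1456  0.3519 -1.0277] open 0.5 q [-0.1281  0.831   0.2592  1.7673 -0.3434  0.5999 -0.1722]
shift now axes [ 0.0042 -0.0023 -0.0011]
turn deg -0.14 units -0.0004
shift after turn [ 0.0042 -0.0022 -0.0011]
```

View pics/t9.png

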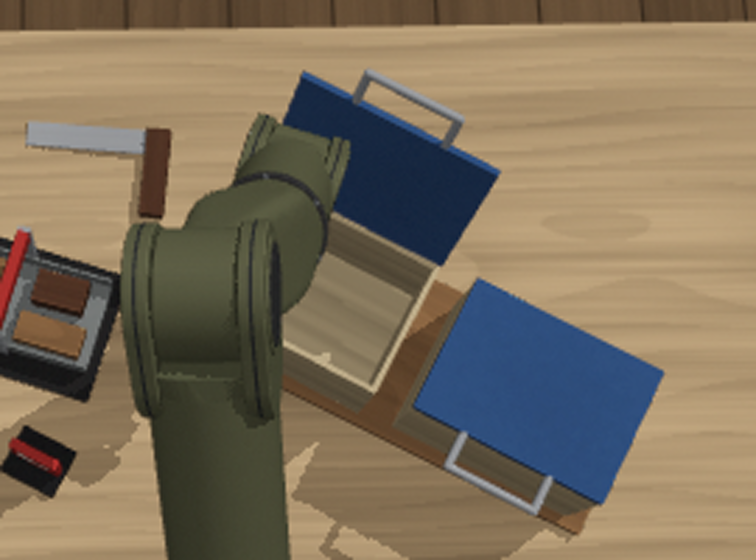

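```bash

python3 -m jog '[[0,0,0,0,0.35],[0,0,0,0,0.35],[0,0,0,0,0.35],[0,0,-0.04,0,0.35],[0,0,-0.04,0,0.35],[0,0,-0.04,0,0.35],[0,0,-0.04,0,0.35],[0,0,-0.03,0,0.35]]'
python3 - <<'E'
from h import *
goto(.592,.222,.29,-17.3)
im=r.snapshot("wrist");crop(im,0,0,512,384,1.5,"w9.png")
E
```

```text
clock: 20.7
tool_pos: [0.5954, -0.057, 0.3181]
eef_rot: [0.968, -0.251, 0.002, -0.001]
contact_force: [0.6, 0.3, -0.6]
opening: 0.653
t 20.7 pos [ 0.5954 -0.057   0.3181] yaw -29.13 tilt 0.28 F [ 0.5845  0.3142 -0.6132] open 0.653 q [-0.197   0.5886  0.3804  1.5678 -0.2437  1.0274 -0.2574]
shift now axes [-0.1389 -0.242   0.0281]
turn deg -11.83 units -0.0328
shift after turn [-0.0864 -0.2654  0.0281]
```

View pics/w9.png

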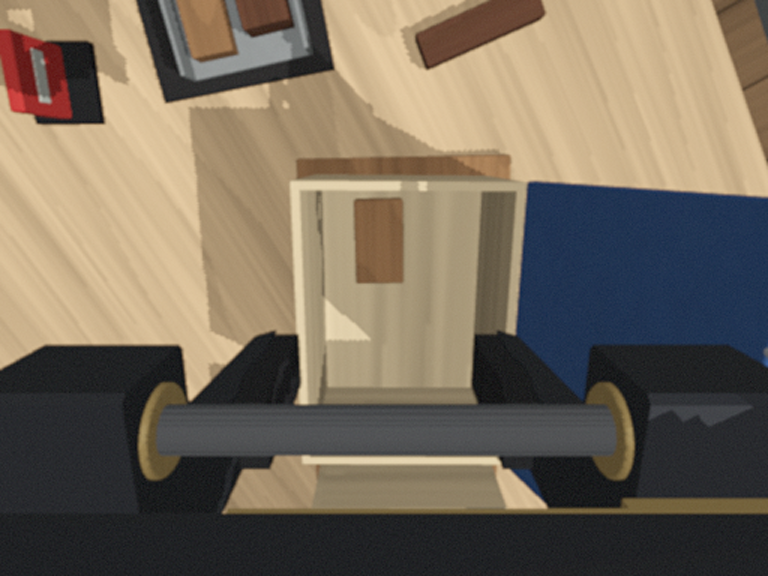

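Stray lies in the free box (380,240). Next, look straight at the tray.

```bash

python3 -m jog '[[0,0,0,-0.0164,0.35],[0,0,0,-0.0164,0.35],[-0.011,-0.038,0,0,0.35],[-0.011,-0.038,0,0,0.35],[-0.011,-0.038,0,0,0.35],[-0.011,-0.038,0,0,0.35],[-0.011,-0.038,0,0,0.35],[-0.011,-0.038,0,0,0.35],[-0.011,-0.037,0.014,0,0.35],[-0.011,0,0.014,0,0.35],[0,0,0,0,0.35]]'
python3 - <<'E'
from h import *
goto(.592,.222,.29,-17.3)
im=r.snapshot("wrist");crop(im,120,0,400,260,2.3,"w10.png")
E
```

```text
clock: 21.85
tool_pos: [0.5869, 0.2245, 0.2847]
eef_rot: [0.989, -0.148, -0.002, 0.0]
contact_force: [-0.7, 0.3, -0.1]
opening: 0.654
t 21.85 pos [0.5869 0.2245 0.2847] yaw -17.07 tilt 0.24 F [-0.6786  0.2826 -0.1367] open 0.654 q [-0.6109  0.6647  0.3219  1.5098 -0.2342  1.0091 -0.525 ]
shift now axes [ 0.0056  0.0009 -0.0053]
turn deg 0.23 units 0.0006
shift after turn [ 0.0056  0.0008 -0.0053]
```

View pics/w10.png

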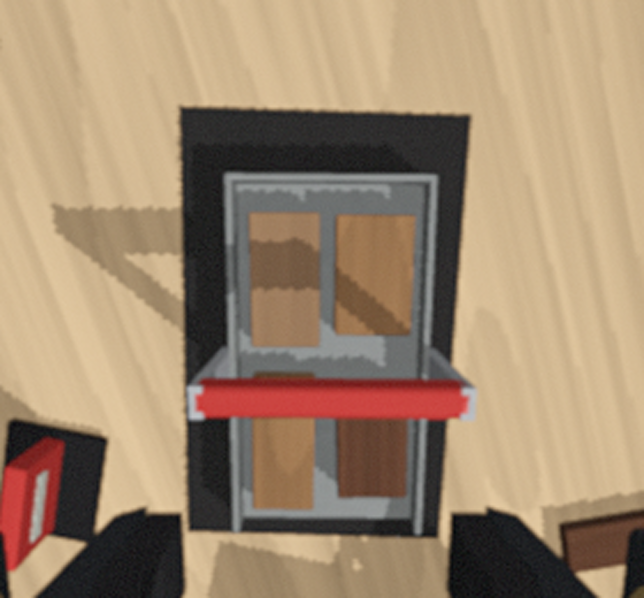

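```bash
python3 - <<'E'
from h import *
s,R=st();c=r.get_calibration("wrist")
for z in(0,-.02,-.04):
  for x in(.0288,.0463):
    for y in (-.009,.009):
      X=s["tool_pos"]+R@np.array([x,y,z]);print(z,x,y,proj("wrist",X,c))
im=r.snapshot("wrist");crop(im,270,180,512,384,3.2,"w11.png")
E
```

```text
0 0.0288 -0.009 [313.9438 222.977 ]
0 0.0288 0.009 [312.2876 256.5708]
0 0.0463 -0.009 [349.7727 222.9947]
0 0.0463 0.009 [347.0827 256.5886]
-0.02 0.0288 -0.009 [322.0968 239.9451]
-0.02 0.0288 0.009 [319.9428 277.6455]
-0.02 0.0463 -0.009 [363.0694 239.9657]
-0.02 0.0463 0.009 [359.5691 277.6662]
-0.04 0.0288 -0.009 [332.983  262.6014]
-0.04 0.0288 0.009 [330.0664 305.5155]
-0.04 0.0463 -0.009 [380.8237 262.6261]
-0.04 0.0463 0.009 [376.0816 305.5403]
```

View pics/w11.png

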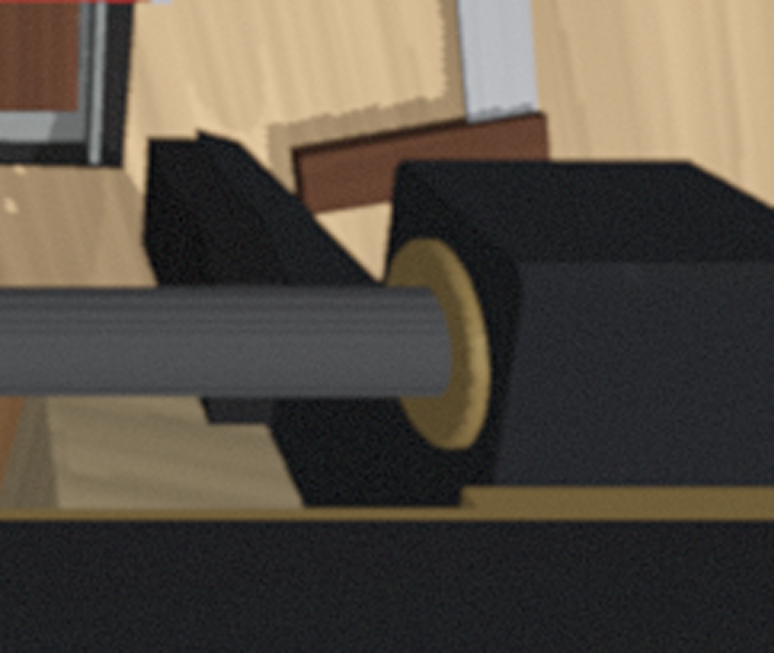

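```bash
python3 - <<'E'
from h import *
def w(u,v):return ((u+.5)/2.3-.5+120,(v+.5)/2.3-.5)
e=[ray("wrist",w(*p),.130)[:2] for p in [(192,390),(470,390)]]  # top-face approx line
# top edges rows: upper edge of red top face y~381, lower boundary of bar ~417
for y in (380,399,417):
    a=[ray("wrist",w(u,y),.130)[:2] for u in(192,472)];print(y,a,np.linalg.norm(a[0]-a[1]))
a,b=[ray("wrist",w(u,395),.130)[:2] for u in(192,472)]
m=(a+b)/2;print("mid",m,"dir",np.degrees(np.arctan2(*(b-a)[::-1])))
P=np.array([ray("wrist",w(*p),.035)[:2] for p in[(226,176),(438,177)]]);print("rear wall top corners",P)
P=np.array([ray("wrist",w(*p),.035)[:2] for p in[(237,530),(419,533)]]);print("front wall top",P)
P=np.array([ray("wrist",w(*p),.003)[:2] for p in[(181,108),(470,116),(437,535),(190,530)]]);print("mat",P,P.mean(0))
goto(m[0],m[1],.2,-17.3+90)
E
```

```text
380 [array([0.5436, 0.2445]), array([0.6564, 0.2093])] 0.11812063555132259
399 [array([0.5408, 0.2368]), array([0.6544, 0.2014])] 0.11892519782904556
417 [array([0.5382, 0.2294]), array([0.6524, 0.1937])] 0.11969759070380376
mid [0.5981 0.2207] dir -17.345255951790886
rear wall top corners [[0.5758 0.328 ]
 [0.6804 0.2948]]
front wall top [[0.5176 0.1406]
 [0.6189 0.1069]]
mat [[0.5611 0.3721]
 [0.7109 0.3212]
 [0.6302 0.088 ]
 [0.4817 0.1379]] [0.596  0.2298]
t 21.95 pos [0.5899 0.2213 0.287 ] yaw -17.36 tilt 0.08 F [-0.1898 -0.4116  0.6236] open 0.643 q [-0.6076  0.663   0.3256  1.5064 -0.2335  1.0096 -0.5248]
shift now axes [ 0.0079 -0.0019  0.087 ]
turn deg -90.06 units -0.2502
shift after turn [0.0019 0.0079 0.087 ]
```

```bash

python3 -m jog '[[0,0,0,-0.0227,0.4],[0,0,0,-0.0227,0.4],[0,0,0,-0.0227,0.4],[0,0,0,-0.0227,0.4],[0,0,0,-0.0227,0.4],[0,0,0,-0.0227,0.4],[0,0,0,-0.0227,0.4],[0,0,0,-0.0227,0.4],[0,0,0,-0.0227,0.4],[0,0,0,-0.0227,0.4],[0,0,0.05,-0.0232,0.4],[0,0,0.036,0,0.4],[0,0,0,0,0.4]]'
python3 - <<'E'
from h import *
goto(.598,.2185,.099,72.7)
im=r.snapshot("wrist");crop(im,0,0,512,384,1.5,"w12.png")
print(proj("wrist",[.598,.2185,.130])*1.5)
E
```

```text
clock: 23.25
tool_pos: [0.5878, 0.2186, 0.1967]
eef_rot: [0.806, 0.592, -0.004, -0.0]
contact_force: [-0.5, -0.4, 0.8]
opening: 0.599
t 23.25 pos [0.5878 0.2186 0.1967] yaw 72.57 tilt 0.47 F [-0.4831 -0.3503  0.8354] open 0.599 q [-0.364   0.7418 -0.1208  1.5948  0.1135  0.82    0.7351]
shift now axes [0.0036 0.0102 0.0976]
turn deg -0.13 units -0.0003
shift after turn [0.0036 0.0102 0.0976]
[388.9085 314.6885]
```

View pics/w12.png

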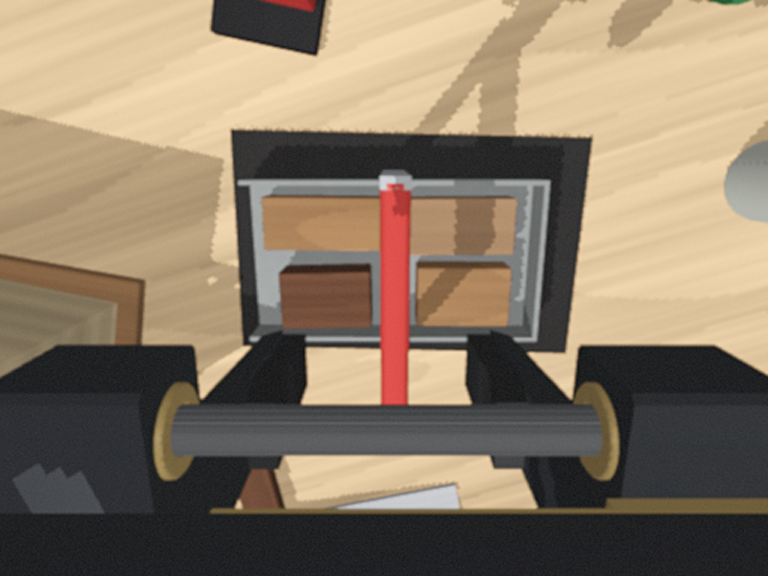

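```bash

python3 -m jog '[[0.005,0.01,0.02,0,0.4],[0,0,0.03,0,0.4],[0,0,0.03,0,0.4],[0,0,0.017,0,0.4],[0,0,0,0,0.4],[0,0,0,0,1],[0,0,0,0,1],[0,0,0,0,1],[0,0,0,0,1],[0,0,0,0,1]]' 40
python3 - <<'E'
from h import *
goto(.598,.2185,.44,-29.1)
E
```

```text
clock: 24.3
tool_pos: [0.6006, 0.2227, 0.1037]
eef_rot: [0.805, 0.593, -0.001, 0.001]
contact_force: [-0.7, -3.9, 3.2]
opening: 0.17
t 24.3 pos [0.6006 0.2227 0.1037] yaw 72.74 tilt 0.12 F [-0.7126 -3.9201  3.1799] open 0.17 q [-0.371   0.8783 -0.1056  1.6213  0.1375  0.6501  0.7211]
shift now axes [-0.0054 -0.0011 -0.3363]
turn deg 101.84 units 0.2829
shift after turn [ 0.0001  0.0055 -0.3363]
```

```bash

python3 -m jog '[[0,0,-0.01,0,1],[0,0,-0.02,0,1],[0,0,-0.025,0,1],[0,0,-0.03,0,1],[0,0,-0.03,0,1],[0,0,-0.03,0,1],[0,0,-0.03,0,1],[0,0,-0.03,0,1],[0,0,-0.03,0,1],[0,0,-0.03,0,1],[0,0,-0.03,0,1],[0,0,-0.025,0,1],[0,0,-0.02,0,1],[0,0,-0.01,0,1],[0,0,0,0,1]]'
python3 - <<'E'
from h import *
x=np.array([.874,-.486]);L=np.array([.579,-.115])+.108*x;print(L)
goto(L[0],L[1],.46,-29.1)
im=r.snapshot("scene");crop(im,60,0,460,300,1.9,"s13.png")
E
```

```text
clock: 25.8
tool_pos: [0.6006, 0.2248, 0.4539]
eef_rot: [0.805, 0.594, 0.001, -0.0]
contact_force: [-0.9, -0.5, -4.7]
opening: 0.155
[ 0.6734 -0.1675]
t 25.8 pos [0.6006 0.2248 0.4539] yaw 72.82 tilt 0.12 F [-0.8651 -0.5216 -4.6588] open 0.155 q [-0.3674  0.5572 -0.1269  1.1435  0.0671  1.4429  0.7872]
shift now axes [-0.3533  0.1855 -0.0065]
turn deg 101.92 units 0.2831
shift after turn [ 0.2544  0.3074 -0.0065]
```

View pics/s13.png

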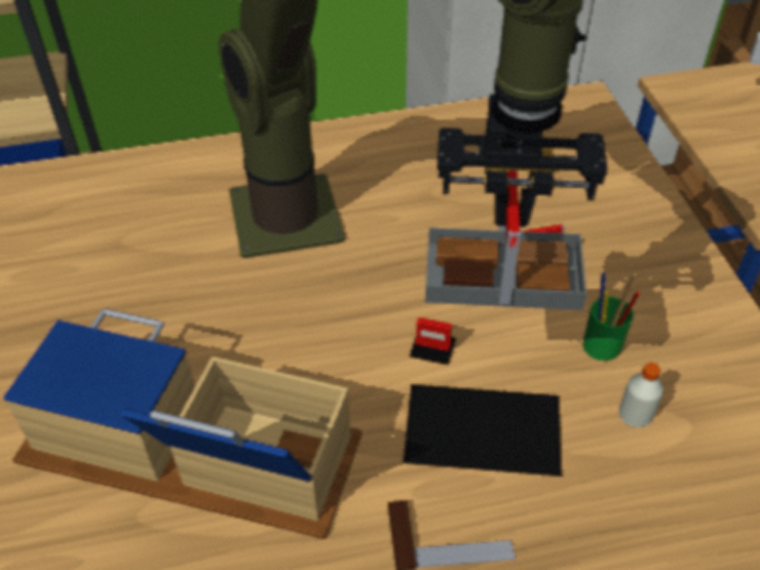

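```bash

python3 -m jog '[[0,0,0,0.008,1],[0,0,0,0.0155,1],[0,0,0,0.0167,1],[0,0,0,0.0167,1],[0,0,0,0.0167,1],[0,0,0,0.0167,1],[0,0,0,0.0167,1],[0,0,0,0.0167,1],[0,0,0,0.0167,1],[0,0,0,0.0167,1],[0,0,0,0.0167,1],[0,0,0,0.0167,1],[0,0,0,0.0167,1],[0,0,0,0.0167,1],[0,0,0,0.0167,1],[0,0,0,0.0167,1],[0,0,0,0.0167,1],[0,0,0,0.0155,1],[0,0,0,0.01,1],[0,0,0,0,1]]'
python3 - <<'E'
from h import *
goto(.673,-.1675,.452,-29.1)
E
```

```text
clock: 27.85
tool_pos: [0.5997, 0.2244, 0.4511]
eef_rot: [0.954, -0.301, -0.002, 0.001]
contact_force: [-0.0, 0.3, -5.8]
opening: 0.151
t 27.85 pos [0.5997 0.2244 0.4511] yaw -35.03 tilt 0.22 F [-0.0174  0.3181 -5.7651] open 0.151 q [-0.5985  0.5762  0.3496  1.1626 -0.1893  1.4372 -0.887 ]
shift now axes [ 0.285   0.2788 -0.0007]
turn deg -5.93 units -0.0165
shift after turn [ 0.2547  0.3067 -0.0007]
```

```bash

python3 -m jog '[[0,0,0,-0.0085,1],[0,0,0,-0.008,1],[0.006,0.008,0,0,1],[0.013,0.016,0,0,1],[0.019,0.023,0,0,1],[0.022,0.026,0,0,1],[0.022,0.026,0,0,1],[0.022,0.026,0,0,1],[0.022,0.026,0,0,1],[0.022,0.026,0,0,1],[0.022,0.026,0,0,1],[0.022,0.026,0,0,1],[0.022,0.026,0,0,1],[0.019,0.023,0,0,1],[0.013,0.016,0,0,1],[0.006,0.008,0,0,1],[0,0,0,0,1]]'
python3 - <<'E'
from h import *
goto(.673,-.1675,.452,-29.1)
im=r.snapshot("scene");crop(im,20,60,320,310,2.3,"s14.png")
im=r.snapshot("top");crop(im,180,30,440,230,2.8,"t14.png")
E
```

```text
clock: 29.55
tool_pos: [0.6731, -0.1644, 0.4522]
eef_rot: [0.968, -0.253, -0.001, 0.001]
contact_force: [0.3, 0.3, -4.0]
opening: 0.153
t 29.55 pos [ 0.6731 -0.1644  0.4522] yaw -29.29 tilt 0.1 F [ 0.2611  0.2793 -3.9745] open 0.153 q [ 0.0447  0.6799  0.3234  0.9525 -0.2     1.5371 -0.2045]
shift now axes [0.0014 0.0027 0.0002]
turn deg -0.19 units -0.0005
shift after turn [0.0014 0.0028 0.0002]
```

View pics/s14.png

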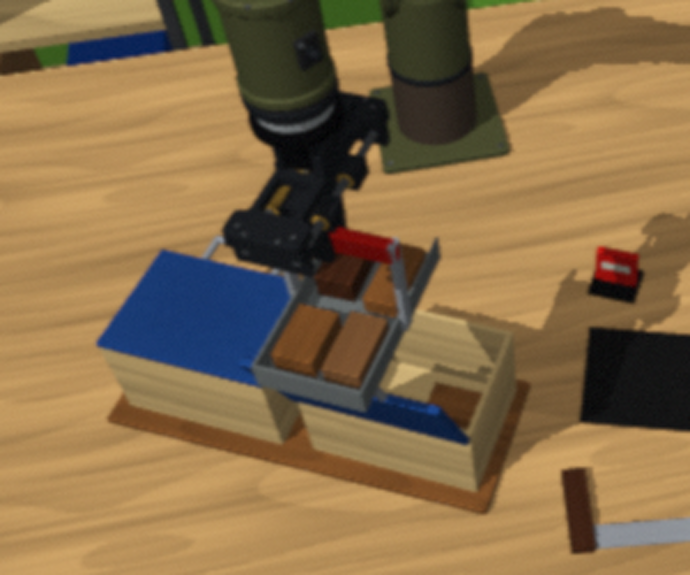

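View pics/t14.png

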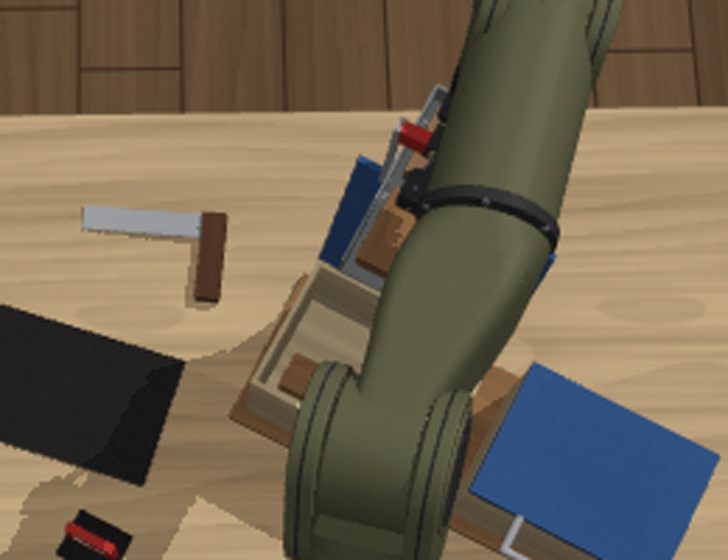

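```bash

python3 -m jog '[[0,0.002,0,0,1],[0,0,0.008,0,1],[0,0,0.008,0,1],[0,0,0.005,0,1],[0,0,0,0,1],[0,0,0,0,1]]' 15
python3 - <<'E'
from h import *
s,R=st();print(s['tool_pos'],s['contact_force'],s['moment'],s["opening"])
E
python3 -m jog '[[-0.003,0,0.001,0,1],[-0.005,0,0.0025,0,1],[-0.005,0,0.003,0,1],[-0.005,0,0.003,0,1],[0,0,0,0,1],[0,0,0,0,1]]'
python3 - <<'E'
from h import *
s,R=st();print(s['tool_pos'],s['contact_force'],s['moment'],s["opening"])
im=r.snapshot("scene");crop(im,20,60,320,310,2.3,"s15.png")
E
```

```text
clock: 30.25
tool_pos: [0.6728, -0.1638, 0.4319]
eef_rot: [0.968, -0.251, -0.0, -0.0]
contact_force: [0.2, -0.6, -4.4]
opening: 0.156
[ 0.6728 -0.1638  0.4319] [ 0.1602 -0.579  -4.3695] [-0.0938  0.107   0.0552] 0.1561820210863688
clock: 30.85
tool_pos: [0.6573, -0.1552, 0.4236]
eef_rot: [0.968, -0.251, 0.001, -0.0]
contact_force: [-0.7, -0.6, 0.5]
opening: 0.164
[ 0.6573 -0.1552  0.4236] [-0.7463 -0.5901  0.4513] [-0.19   -0.0498 -0.0015] 0.1639499194804132
```

View pics/s15.png

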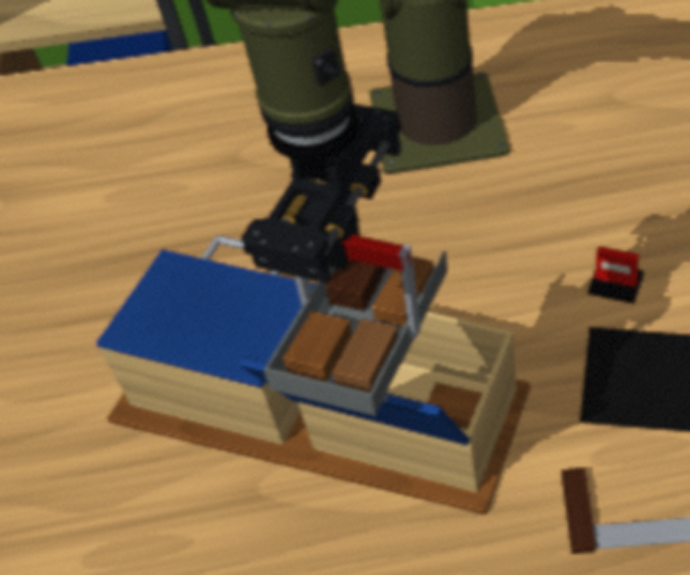

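```bash

python3 -m jog '[[-0.004,0,0.003,0,1],[-0.004,0,0.0035,0,1],[-0.004,0,0.0035,0,1],[-0.004,0,0.004,0,1],[0,0,0,0,1]]'
python3 - <<'E'
from h import *
s,R=st();print(s['tool_pos'],s['contact_force'],s['moment'],s["opening"])
im=r.snapshot("scene");crop(im,20,60,320,310,2.3,"s16.png")
E
```

```text
clock: 31.4
tool_pos: [0.6421, -0.1466, 0.4085]
eef_rot: [0.968, -0.251, -0.001, -0.0]
contact_force: [-3.1, 1.1, 6.6]
opening: 0.19
[ 0.6421 -0.1466  0.4085] [-3.0688  1.0967  6.6   ] [ 0.1008  0.4887 -0.0239] 0.18952876084544681
```

View pics/s16.png

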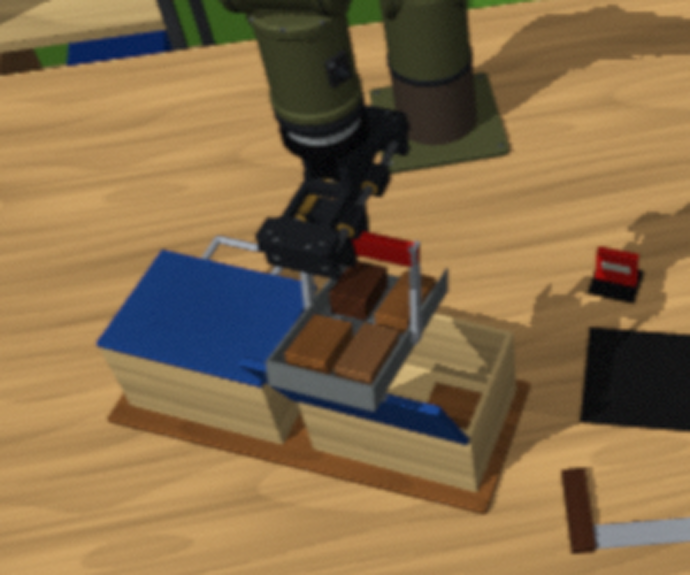

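```bash

python3 -m jog '[[0,0,0,0,1],[-0.003,0,0.003,0,1],[-0.0035,0,0.0035,0,1],[-0.0035,0,0.0035,0,1],[0,0,0,0,1]]' 8
python3 - <<'E'
from h import *
s,R=st();print(s['tool_pos'],s['contact_force'],s['moment'],s["opening"])
im=r.snapshot("scene");crop(im,20,60,320,310,2.3,"s17.png")
E
```

```text
clock: 31.95
tool_pos: [0.6337, -0.1419, 0.3976]
eef_rot: [0.968, -0.251, -0.001, -0.0]
contact_force: [-3.7, 1.5, 2.3]
opening: 0.217
[ 0.6337 -0.1419  0.3976] [-3.7406  1.5104  2.3216] [0.2568 0.6665 0.0105] 0.21688660802016557
```

View pics/s17.png

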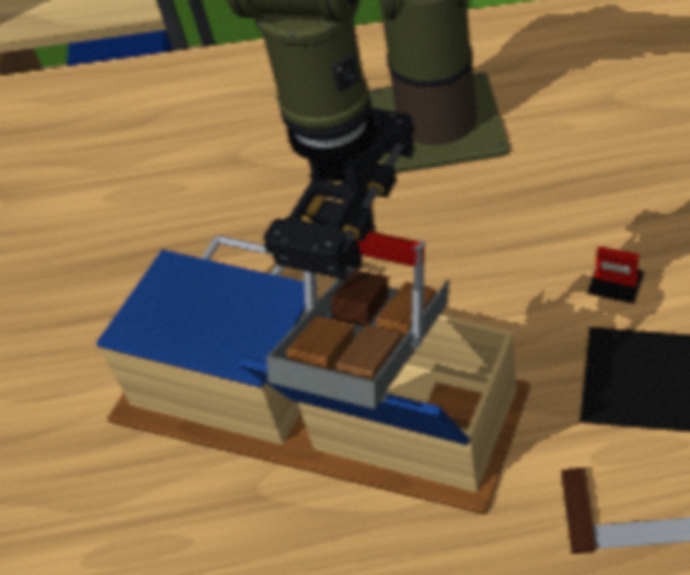

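```bash

python3 -m jog '[[-0.004,0,0.003,0,1],[-0.004,0,0.003,0,1],[-0.004,0,0.003,0,1],[-0.004,0,0.003,0,1],[0,0,0,0,1]]' 8
python3 - <<'E'
from h import *
s,R=st();print(s['tool_pos'],s['contact_force'],s['moment'],s["opening"])
im=r.snapshot("scene");crop(im,70,100,270,250,3.7,"s18.png")
E
```

```text
clock: 32.5
tool_pos: [0.6196, -0.1345, 0.3858]
eef_rot: [0.968, -0.251, -0.001, 0.0]
contact_force: [-0.6, 0.4, -0.7]
opening: 0.226
[ 0.6196 -0.1345  0.3858] [-0.6084  0.3897 -0.7438] [-0.1366  0.0116  0.0049] 0.2256195554129996
```

View pics/s18.png

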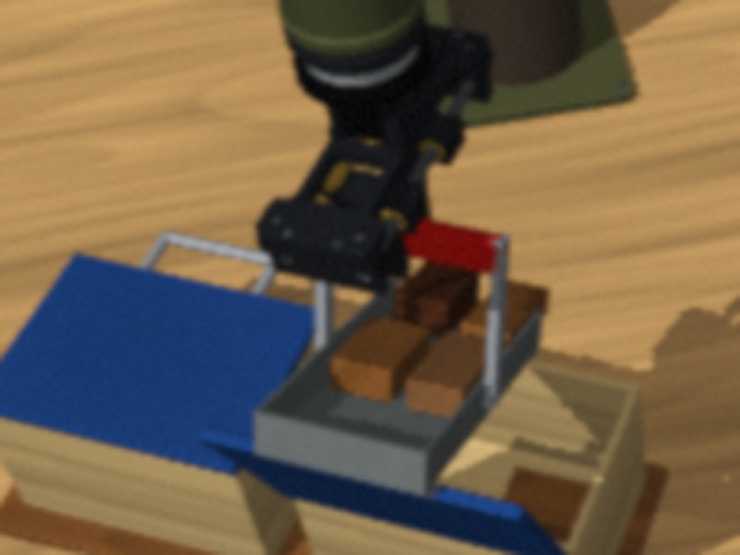

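```bash
cat > fit.py <<'E'
from h import *
from scipy.optimize import least_squares
yaw=np.radians(-29.1)
def fit(pts,x0=(.62,-.13,.28,.35)):
    # pts: list of (tray-local xyz, px)
    cal=r.get_calibration("scene")
    def f(p):
        R=Ro.from_euler("zy",[yaw+np.pi,p[3]]).as_matrix()
        return np.concatenate([proj("scene",p[:3]+R@np.array(a),cal)-b for a,b in pts])
    s=least_squares(f,x0);return s.x,np.abs(s.fun).max()
E
python3 - <<'E'
from fit import *
def c(u,v): return np.array([(u+.5)/3.7-.5+70,(v+.5)/3.7-.5+100])
for h in(.030,.034):
    # tray +x = yaw+180; y left of it. rear-right corners seen: image-right side = robot-left(+y world)
    pts=[((-.1,.055,h),c(255,412)),((-.1,-.055,h),c(430,452)),((-.1,.055,0),c(258,450)),((-.1,-.055,0),c(428,492)),((.1,-.055,h),c(543,317))]
    x,e=fit(pts);print(h,x,"deg",np.degrees(x[3]),e)
    R=Ro.from_euler("zy",[yaw+np.pi,x[3]]).as_matrix();lip=x[:3]+R@np.array([.1,0,.004]);b=x[:3]+R@np.array([0,0,.115])
    d=lip-[.579,-.115,.012];print("lip box",d[:2]@[.874,-.486],d[:2]@[.486,.874],d[2],"bar",b)
E
```

```text
0.03 [ 0.6468 -0.145   0.2694 -0.4639] deg -26.57695907833374 5.663312085068696
lip box -0.01967982259309234 0.010352044437715806 0.221907406310122 bar [ 0.5953 -0.145   0.3723]
0.034 [ 0.6428 -0.1455  0.2605 -0.4663] deg -26.716844876729237 6.475624785056539
lip box -0.022849555753259317 0.008005208446475997 0.21279795862120912 bar [ 0.5911 -0.1455  0.3632]
```

```bash
sed -i 's/"zy"/"ZY"/' fit.py; cat >> fit.py <<'E'
def run(c,P,h=.030):
    L=[(-.1,.055,h),(-.1,-.055,h),(-.1,.055,0),(-.1,-.055,0),(.1,-.055,h)]
    pts=[(a,c(*p)) for a,p in zip(L,P) if p is not None]
    x,e=fit(pts);R=Ro.from_euler("ZY",[yaw+np.pi,x[3]]).as_matrix();lip=x[:3]+R@np.array([.1,0,.004]);b=x[:3]+R@np.array([0,0,.115])
    d=lip-[.579,-.115,.012];print(x,"deg",np.degrees(x[3]),"err",e,"lip box",d[:2]@[.874,-.486],d[:2]@[.486,.874],d[2],"bar",b)
E
python3 - <<'E'
from fit import *
def c(u,v): return np.array([(u+.5)/3.7-.5+70,(v+.5)/3.7-.5+100])
for h in(.03,.034): run(c,[(255,412),(430,452),(258,450),(428,492),(543,317)],h)
E
```

```text
[ 0.6592 -0.1498  0.2887  0.4361] deg 24.988340567537797 err 0.7422020851770981 lip box -0.005338775947069547 0.008615843718574325 0.23812087710841817 bar [ 0.6167 -0.1262  0.393 ]
[ 0.6556 -0.1508  0.2805  0.4395] deg 25.180191377212502 err 1.474320351571464 lip box -0.00781483692559214 0.006004846860116963 0.22961093741356955 bar [ 0.6129 -0.127   0.3846]
```

```bash

python3 -m jog '[[0,0,0.003,0,1],[-0.002,0,0.003,0,1],[0,0,0,0,1],[0,0,0,0,1],[0,0,0,0,1]]' 10
python3 - <<'E'
from h import *
s,R=st();print(s['tool_pos'],s['contact_force'],s['moment'],s["opening"])
im=r.snapshot("scene");crop(im,70,100,270,250,3.7,"s19.png")
E
```

```text
clock: 33.05
tool_pos: [0.6173, -0.133, 0.3807]
eef_rot: [0.968, -0.251, -0.002, -0.0]
contact_force: [-6.5, 2.7, 3.4]
opening: 0.233
[ 0.6173 -0.133   0.3807] [-6.4883  2.7028  3.3794] [0.2911 1.0102 0.0266] 0.23311971218186936
```

View pics/s19.png

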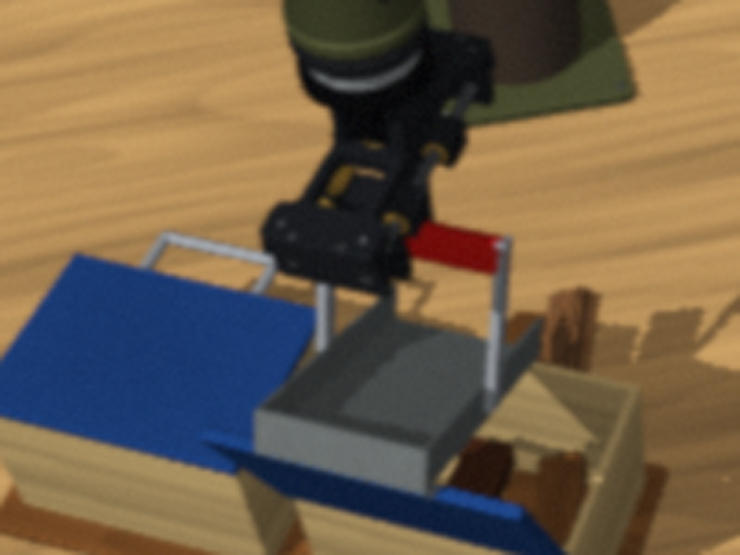

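```bash

python3 -m jog '[[0,0,0,0,1],[0,0,0,0,1],[0.005,0,-0.003,0,1],[0.005,0,-0.004,0,1],[0.005,0,-0.004,0,1],[0.005,0,-0.004,0,1],[0.005,0,-0.004,0,1],[0.004,0,-0.005,0,1],[0.004,0,-0.005,0,1],[0.004,0,-0.005,0,1],[0,0,0,0,1]]' 15
python3 - <<'E'
from h import *
s,R=st();print(s['tool_pos'],s['contact_force'],s['moment'],s["opening"])
im=r.snapshot("scene");crop(im,60,90,330,300,2.8,"s20.png")
im=r.snapshot("top");crop(im,180,60,380,260,2.8,"t20.png")
E
```

```text
clock: 34.2
tool_pos: [0.6516, -0.1524, 0.4147]
eef_rot: [0.968, -0.251, 0.0, 0.0]
contact_force: [-0.2, -0.4, -1.3]
opening: 0.161
[ 0.6516 -0.1524  0.4147] [-0.2256 -0.4114 -1.3396] [-0.0265  0.1934  0.021 ] 0.1606545091873558
```

View pics/s20.png

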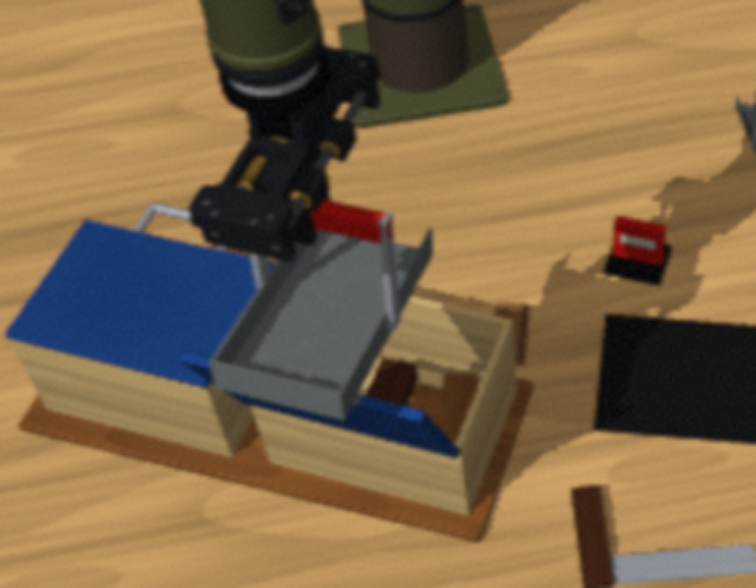

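View pics/t20.png

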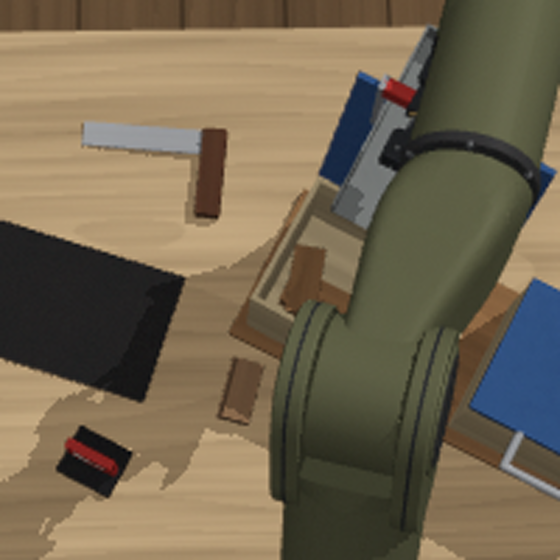

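```bash

python3 -m jog '[[0,0,0,0,1],[0,0,0,0,1],[0,0,-0.015,0,1],[0,0,-0.02,0,1],[0,0,-0.015,0,1],[0,0,0,0,1]]' 40
python3 - <<'E'
from h import *
goto(.596,.228,.46,72.7)
im=r.snapshot("scene");crop(im,60,60,330,300,2.4,"s21.png")
E
```

```text
clock: 34.9
tool_pos: [0.6514, -0.1519, 0.466]
eef_rot: [0.968, -0.251, 0.001, -0.0]
contact_force: [0.9, -0.3, -2.7]
opening: 0.155
t 34.9 pos [ 0.6514 -0.1519  0.466 ] yaw -29.09 tilt 0.15 F [ 0.8881 -0.3487 -2.725 ] open 0.155 q [ 0.0194  0.6243  0.3269  1.0224 -0.1894  1.5187 -0.2103]
shift now axes [-0.2331 -0.3051  0.0057]
turn deg -101.79 units -0.2827
shift after turn [ 0.3463 -0.1659  0.0057]
```

View pics/s21.png

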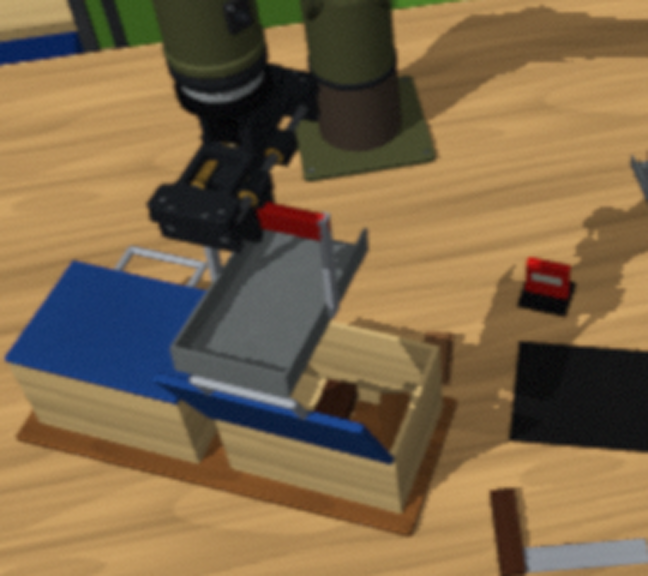

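```bash

python3 -m jog '[[-0.0133,-0.0175,0,0,1],[-0.0233,-0.0305,0,0,1],[-0.0233,-0.0305,0,0,1],[-0.0233,-0.0305,0,0,1],[-0.0233,-0.0305,0,0,1],[-0.0233,-0.0305,0,0,1],[-0.0233,-0.0305,0,0,1],[-0.0233,-0.0305,0,0,1],[-0.0233,-0.0305,0,0,1],[-0.0233,-0.0305,0,0,1],[-0.01,-0.013,0,0,1],[0,0,0,0,1]]'
python3 -m jog '[[0,0,0,-0.01,1],[0,0,0,-0.0227,1],[0,0,0,-0.0227,1],[0,0,0,-0.0227,1],[0,0,0,-0.0227,1],[0,0,0,-0.0227,1],[0,0,0,-0.0227,1],[0,0,0,-0.0227,1],[0,0,0,-0.0227,1],[0,0,0,-0.0227,1],[0,0,0,-0.0227,1],[0,0,0,-0.0227,1],[0,0,0,-0.0227,1],[0,0,0,0,1]]'
python3 - <<'E'
from h import *
goto(.596,.228,.1037,72.7)
im=r.snapshot("scene");crop(im,200,30,460,260,2.4,"s22.png")
im=r.snapshot("top");crop(im,130,100,450,260,2.4,"t22.png")
E
```

```text
clock: 36.15
tool_pos: [0.5942, 0.2316, 0.4625]
eef_rot: [0.969, -0.248, -0.002, 0.0]
contact_force: [-0.3, -0.3, -2.7]
opening: 0.153
clock: 37.55
tool_pos: [0.5963, 0.2247, 0.4639]
eef_rot: [0.807, 0.59, -0.001, 0.001]
contact_force: [-0.1, -0.2, -3.7]
opening: 0.158
t 37.55 pos [0.5963 0.2247 0.4639] yaw 72.37 tilt 0.15 F [-0.1074 -0.2213 -3.7402] open 0.158 q [-0.3728  0.5492 -0.124   1.1293  0.0669  1.4685  0.7774]
shift now axes [ 0.004  -0.0014  0.3602]
turn deg -0.33 units -0.0009
shift after turn [ 0.004  -0.0014  0.3602]
```

View pics/s22.png

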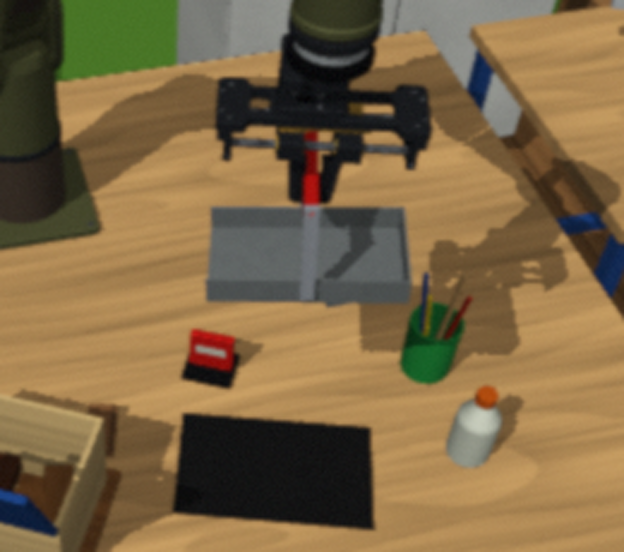

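View pics/t22.png

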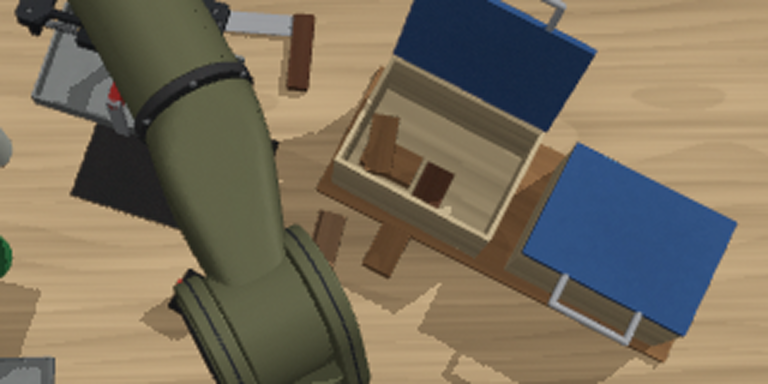

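```bash

python3 -m jog '[[0.004,-0.001,0.01,-0.0009,1],[0,0,0.03,0,1],[0,0,0.04,0,1],[0,0,0.04,0,1],[0,0,0.04,0,1],[0,0,0.04,0,1],[0,0,0.04,0,1],[0,0,0.04,0,1],[0,0,0.03,0,1],[0,0,0.02,0,1],[0,0,0.008,0,1],[0,0,0,0,1]]'
python3 -m jog '[[0,0,0.004,0,1],[0,0,0.003,0,1],[0,0,0,0,1]]'
python3 -m jog '[[0,0,0.003,0,1],[0,0,0,0,1]]'
python3 - <<'E'
from h import *
goto(.596,.228,.1037,72.7)
E
```

```text
clock: 38.85
tool_pos: [0.5952, 0.2319, 0.1253]
eef_rot: [0.805, 0.594, -0.001, -0.0]
contact_force: [-0.7, 0.4, -2.7]
opening: 0.153
clock: 39.15
tool_pos: [0.5962, 0.2323, 0.1201]
eef_rot: [0.804, 0.594, 0.0, 0.0]
contact_force: [-0.3, -0.4, -3.7]
opening: 0.156
clock: 39.35
tool_pos: [0.596, 0.2321, 0.1166]
eef_rot: [0.804, 0.594, 0.0, -0.0]
contact_force: [0.1, 0.5, -2.7]
opening: 0.154
t 39.35 pos [0.596  0.2321 0.1166] yaw 72.89 tilt 0.01 F [ 0.102   0.4706 -2.7108] open 0.154 q [-0.3832  0.8589 -0.1116  1.6194  0.1359  0.6708  0.7092]
shift now axes [-0.0039  0.0012  0.0129]
turn deg 0.19 units 0.0005
shift after turn [-0.0039  0.0013  0.0129]
```

```bash

python3 -m jog '[[0,0,0.003,0,1],[0,0,0.003,0,1],[0,0,0,0,1]]'
python3 -m jog '[[0,0,0.003,0,1],[0,0,0,0,1]]'
python3 -m jog '[[0,0,0.002,0,1],[0,0,0,0,1]]'
python3 -m jog '[[0,0,0.002,0,1],[0,0,0,0,1]]'
```

```text
clock: 39.65
tool_pos: [0.5956, 0.232, 0.11]
eef_rot: [0.804, 0.594, -0.0, -0.0]
contact_force: [-0.5, -0.2, -2.7]
opening: 0.153
clock: 39.85
tool_pos: [0.5957, 0.2321, 0.1071]
eef_rot: [0.804, 0.594, -0.0, -0.0]
contact_force: [-0.2, -1.2, -2.8]
opening: 0.154
clock: 40.05
tool_pos: [0.5961, 0.2322, 0.1055]
eef_rot: [0.804, 0.594, 0.0, 0.0]
contact_force: [0.2, 0.1, -2.3]
opening: 0.154
clock: 40.25
tool_pos: [0.5965, 0.2328, 0.1039]
eef_rot: [0.804, 0.594, 0.001, -0.0]
contact_force: [1.1, -0.8, -0.4]
opening: 0.149
```

```bash

python3 -m jog '[[0,0,0.0005,0,1],[0,0,0,0,0.4],[0,0,0,0,0.4],[0,0,0,0,0.4],[0,0,-0.03,0,0.4],[0,0,-0.04,0,0.4],[0,0,-0.05,0,0.4],[0,0,-0.04,0,0.4],[0,0,0,0,0.4]]' 25
python3 - <<'E'
from h import *
goto(.5,.0,.25,-29.1)
im=r.snapshot("scene");crop(im,160,90,430,270,2.4,"s23.png")
im=r.snapshot("top");crop(im,130,100,450,260,2.4,"t23.png")
E
```

```text
clock: 41.15
tool_pos: [0.5994, 0.2337, 0.2698]
eef_rot: [0.805, 0.594, 0.006, 0.001]
contact_force: [0.6, -0.2, -0.0]
opening: 0.598
t 41.15 pos [0.5994 0.2337 0.2698] yaw 72.86 tilt 0.74 F [ 0.5769 -0.2152 -0.0031] open 0.598 q [-0.3719  0.6739 -0.1326  1.4838  0.1002  0.9775  0.7408]
shift now axes [-0.2528 -0.0263  0.0173]
turn deg 101.96 units 0.2832
shift after turn [0.0267 0.2528 0.0173]
```

View pics/s23.png

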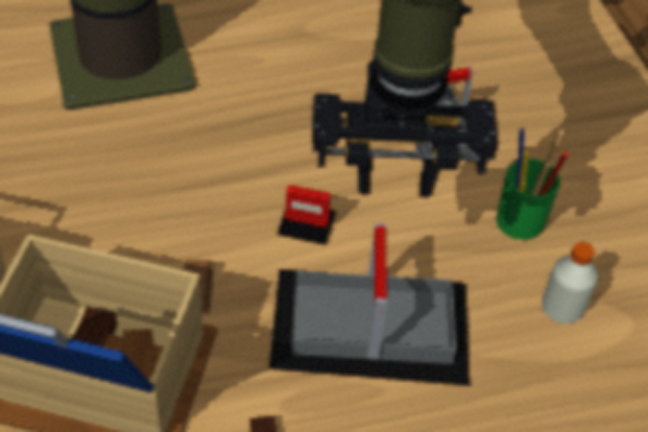

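View pics/t23.png

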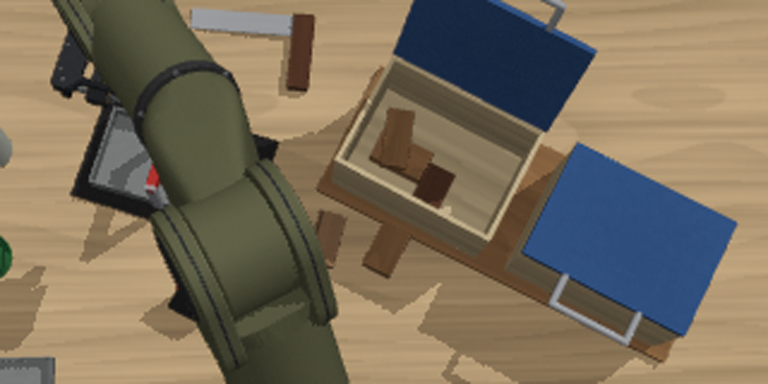

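```bash
python3 - <<'E'
from h import *
def c(u,v): return ((u+.5)/2.4-.5+130,(v+.5)/2.4-.5+100)
for p in[(330,235),(386,250)]: print(ray("top",c(*p),.022))
print(ray("top",c(393,222),.022),ray("top",c(378,275),.022))
goto(.47,.03,.27,-29.1)
E
```

```text
[0.4894 0.0238 0.022 ]
[ 0.4677 -0.051   0.022 ]
[ 0.5059 -0.0617  0.022 ] [ 0.4339 -0.0393  0.022 ]
t 41.25 pos [0.5962 0.2322 0.264 ] yaw 72.88 tilt 0.11 F [-1.0176  0.9566 -0.744 ] open 0.602 q [-0.3721  0.6798 -0.1322  1.4911  0.1005  0.9754  0.7406]
shift now axes [-0.2304 -0.0611 -0.0064]
turn deg 101.98 units 0.2833
shift after turn [-0.012   0.238  -0.0064]
```

```bash

python3 -m jog '[[0,0,0,0.0236,0],[0,0,0,0.0236,0],[0,0,0,0.0236,0],[0,0,0,0.0236,0],[0,0,0,0.0236,0],[0,0,0,0.0236,0],[0,0,0,0.0236,0],[0,0,0,0.0236,0],[0,0,0,0.0236,0],[0,0,0,0.0236,0],[0,0,0,0.0236,0],[0,0,0,0.0236,0],[0.001,0.04,0,0,0],[0.001,0.04,0,0,0],[0.001,0.04,0,0,0],[0.001,0.04,0,0,0],[0.001,0.04,0,0,0],[0.001,0.04,0,0,0],[0.001,0.04,0,0,0],[0,0,0,0,0]]'
python3 - <<'E'
from h import *
goto(.47,-.05,.1,-29.1)
im=r.snapshot("wrist");crop(im,0,0,512,384,1.5,"w24.png")
E
```

```text
clock: 43.25
tool_pos: [0.4616, -0.0215, 0.2619]
eef_rot: [0.967, -0.255, -0.003, 0.002]
contact_force: [0.7, 0.1, 0.2]
opening: 1.001
t 43.25 pos [ 0.4616 -0.0215  0.2619] yaw -29.6 tilt 0.38 F [0.6893 0.0525 0.1517] open 1.001 q [-0.298   0.4716  0.3675  2.0208 -0.2518  0.6984 -0.2887]
shift now axes [0.022  0.0198 0.162 ]
turn deg -0.5 units -0.0014
shift after turn [0.0218 0.02   0.162 ]
```

View pics/w24.png

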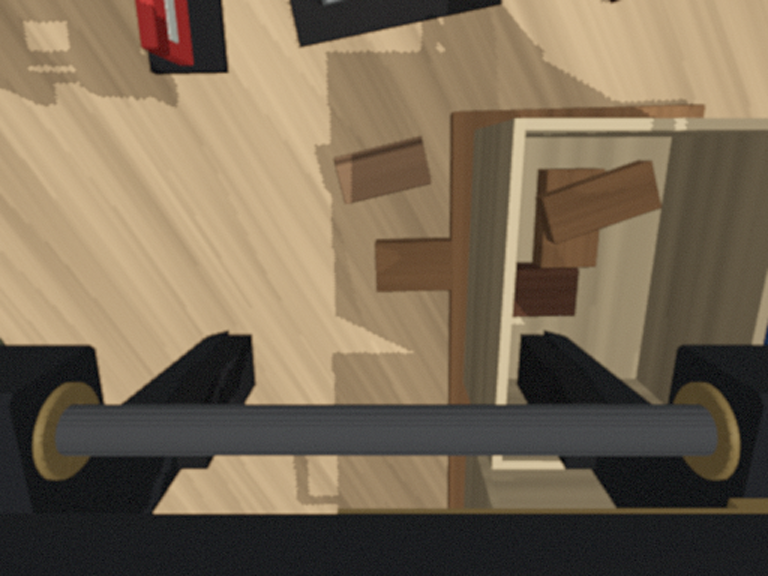

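```bash
python3 - <<'E'
from h import *
x=np.array([.874,-.486]);y=np.array([.486,.874]);L=np.array([.579,-.115])
f=lambda p,z: ray("wrist",(np.array(p)+.5)/1.5-.5,z)
for n,P,z in(("A",[(335,160),(422,139),(430,182),(347,203)],.022),("B",[(376,240),(450,239),(450,291),(376,291)],.028),("board",[(452,240),(452,300)],.012)):
    w=np.array([f(p,z)[:2] for p in P]);m=w.mean(0);print(n,w,m,"box",(m-L)@x,(m-L)@y)
    e=w[1]-w[0];print(np.linalg.norm(e),np.degrees(np.arctan2(e[1],e[0])))
p=f((385,170),.022)
goto(p[0],p[1],.22,-105.6)
E
```

```text
A [[0.4596 0.0554]
 [0.5267 0.0358]
 [0.5168 0.0038]
 [0.4508 0.0219]] [0.4885 0.0292] box -0.14921152551293862 0.08202165270357803
0.06996257180980903 -16.285666908448235
B [[ 0.4568 -0.0149]
 [ 0.5094 -0.0435]
 [ 0.4893 -0.0823]
 [ 0.4356 -0.0522]] [ 0.4728 -0.0482] box -0.12529640609451254 0.006744818356525515
0.059789118748264744 -28.540665444082087
board [[ 0.511  -0.0485]
 [ 0.4867 -0.0955]] [ 0.4988 -0.072 ] box -0.09096797751455797 -0.0013633091508735108
0.0528732974713896 -117.29925965233663
t 43.3 pos [ 0.4637 -0.0185  0.262 ] yaw -29.38 tilt 0.23 F [ 0.2306  1.6568 -1.215 ] open 1.0 q [-0.3007  0.4727  0.3643  2.0173 -0.2531  0.6985 -0.29  ]
shift now axes [-0.0004 -0.0548  0.0418]
turn deg 76.22 units 0.2117
shift after turn [-0.0533 -0.0127  0.0418]
```

```bash

python3 -m jog '[[0,0,0,0.0214,0.35],[0,0,0,0.0214,0.35],[0,0,0,0.0214,0.35],[0,0,0,0.0214,0.35],[0,0,0,0.0214,0.35],[0,0,0,0.0214,0.35],[0,0,0,0.0214,0.35],[0,0,0,0.0214,0.35],[0,0,0,0.0214,0.35],[0,0,0,0.0211,0.35],[0,0,0,0,0.35]]'
python3 -c "
from h import *
goto(.4885,.029,.008,-106.3)"
```

```text
clock: 44.4
tool_pos: [0.4661, -0.0146, 0.2618]
eef_rot: [-0.603, 0.798, 0.0, -0.001]
contact_force: [0.0, 0.8, 0.3]
opening: 0.655
t 44.4 pos [ 0.4661 -0.0146  0.2618] yaw -105.88 tilt 0.14 F [0.0028 0.7931 0.2788] open 0.655 q [-0.5516  0.5648  0.7829  2.0237 -0.5635  0.7815 -1.2781]
shift now axes [-0.0485 -0.0101  0.2538]
turn deg 0.42 units 0.0012
shift after turn [-0.0485 -0.0098  0.2538]
```

```bash

python3 -m jog '[[-0.024,-0.005,0,0.0012,0.35],[-0.024,-0.005,0,0,0.35],[0,0,0.04,0,0.35],[0,0,0.045,0,0.35],[0,0,0.045,0,0.35],[0,0,0.045,0,0.35],[0,0,0.04,0,0.35],[0,0,0.028,0,0.35],[0,0,0.009,0,0.35],[0,0,0,0,0.35],[0,0,0,0,1],[0,0,0,0,1],[0,0,0,0,1],[0,0,0,0,1]]' 25
python3 -m jog '[[0,0,-0.03,0,1],[0,0,-0.045,0,1],[0,0,-0.045,0,1],[0,0,-0.045,0,1],[0,0,-0.045,0,1],[0,0,0,0,1]]'
python3 -c "
from h import *
x=np.array([.874,-.486]);y=np.array([.486,.874]);L=np.array([.579,-.115]);p=L-.01*x-.045*y;print(p)
goto(p[0],p[1],.13,-119.1)"
```

```text
clock: 45.8
tool_pos: [0.4899, 0.0275, 0.0122]
eef_rot: [-0.599, 0.801, -0.001, 0.001]
contact_force: [-0.5, 0.9, 7.8]
opening: 0.424
clock: 46.4
tool_pos: [0.492, 0.0268, 0.2262]
eef_rot: [-0.599, 0.801, -0.003, 0.004]
contact_force: [-0.0, -0.5, 0.2]
opening: 0.427
[ 0.5484 -0.1495]
t 46.4 pos [0.492  0.0268 0.2262] yaw -106.42 tilt 0.6 F [-0.0313 -0.4537  0.1947] open 0.427 q [-0.5743  0.6369  0.7098  2.0065 -0.6325  0.7167 -1.3267]
shift now axes [ 0.1535 -0.1029  0.0967]
turn deg 12.68 units 0.0352
shift after turn [ 0.1272 -0.1341  0.0967]
```

```bash

python3 -m jog '[[0,0,0,0.0176,1],[0,0,0,0.0176,1],[0.03,-0.0315,0,0,1],[0.032,-0.034,0,0,1],[0.032,-0.034,0,0,1],[0.033,-0.0345,0,0,1],[0,0,0.04,0,1],[0,0,0.04,0,1],[0,0,0.04,0,1],[0,0,0,0,1],[0,0,0,0,0.35],[0,0,0,0,0.35],[0,0,0,0,0.35],[0,0,-0.04,0,0.35],[0,0,-0.045,0,0.35],[0,0,-0.045,0,0.35],[0,0,0,0,0.35]]'
python3 -c "
from h import *
x=np.array([.874,-.486]);y=np.array([.486,.874]);L=np.array([.579,-.115]);p=L-.134*x+.0067*y;print(p)
goto(p[0],p[1],.012,-119.1)
im=r.snapshot('wrist');crop(im,0,0,512,384,1.5,'w25.png')"
```

```text
clock: 48.1
tool_pos: [0.5478, -0.1513, 0.2381]
eef_rot: [-0.507, 0.862, -0.005, 0.004]
contact_force: [-0.2, -0.9, 0.0]
opening: 0.646
[ 0.4651 -0.044 ]
t 48.1 pos [ 0.5478 -0.1513  0.2381] yaw -119.12 tilt 0.77 F [-0.2033 -0.9039  0.0194] open 0.646 q [-0.2278  0.7233  0.7511  1.7819 -0.6287  0.8771 -1.2678]
shift now axes [-0.053   0.1274  0.2246]
turn deg -0.02 units -0.0001
shift after turn [-0.053   0.1273  0.2246]
```

View pics/w25.png

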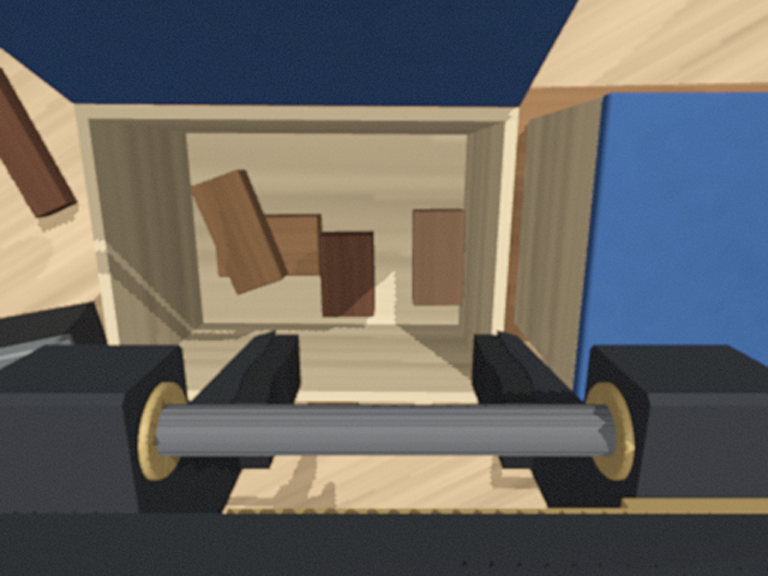

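```bash

python3 -m jog '[[-0.013,0.032,0,0,0.35],[-0.013,0.032,0,0,0.35],[-0.013,0.032,0,0,0.35],[-0.014,0.032,0,0,0.35],[0,0,0.03,0,0.35],[0,0,0,0,0.35]]'
python3 -c "
from h import *
goto(.465,-.044,.012,-119.1)
im=r.snapshot('wrist');crop(im,0,0,512,384,1.5,'w26.png')
im=r.snapshot('top');crop(im,200,100,400,260,3.2,'t26.png')"
```

```text
clock: 48.75
tool_pos: [0.4558, -0.0381, 0.199]
eef_rot: [-0.508, 0.861, 0.002, -0.002]
contact_force: [-0.4, -0.8, 0.3]
opening: 0.649
t 48.75 pos [ 0.4558 -0.0381  0.199 ] yaw -118.95 tilt 0.35 F [-0.424  -0.8355  0.2661] open 0.649 q [-0.4381  0.6543  0.7005  2.1185 -0.7288  0.6313 -1.2977]
shift now axes [ 0.0005 -0.012   0.1869]
turn deg 0.15 units 0.0004
shift after turn [ 0.0004 -0.012   0.1869]
```

View pics/w26.png

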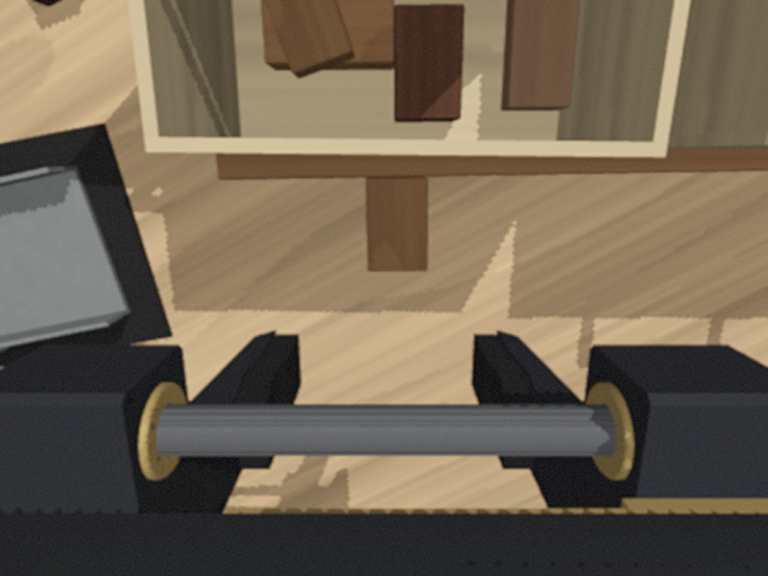

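```bash
python3 -c "
from h import *
p=ray('wrist',((397.5+.5)/1.5-.5,(224.5)/1.5-.5),.024);print(p)
goto(p[0],p[1],.01,-119.1)"
```

```text
[ 0.4734 -0.0583  0.024 ]
t 48.85 pos [ 0.4582 -0.0407  0.201 ] yaw -119.14 tilt 0.06 F [0.4459 0.1128 0.7096] open 0.649 q [-0.4368  0.6524  0.7052  2.114  -0.7268  0.6332 -1.2991]
shift now axes [ 0.0079 -0.022   0.191 ]
turn deg -0.04 units -0.0001
shift after turn [ 0.0079 -0.022   0.191 ]
```

```bash

python3 -m jog '[[0.008,-0.012,0.03,0,0.35],[0,0,0.04,0,0.35],[0,0,0.04,0,0.35],[0,0,0.04,0,0.35],[0,0,0.028,0,0.35],[0,0,0.01,0,0.35],[0,0,0,0,0.35],[0,0,0,0,1],[0,0,0,0,1],[0,0,0,0,1],[0,0,0,0,1]]' 25
python3 -m jog '[[0,0,-0.03,0,1],[0,0,-0.045,0,1],[0,0,-0.045,0,1],[0,0,-0.045,0,1],[0,0,-0.045,0,1],[0,0,0,0,1]]'
python3 -c "
from h import *
x=np.array([.874,-.486]);y=np.array([.486,.874]);L=np.array([.579,-.115]);p=L-.015*x-.03*y;print(p)
goto(p[0],p[1],.12,-119.1)
im=r.snapshot('wrist');crop(im,0,0,512,384,1.5,'w27.png')"
```

```text
clock: 49.95
tool_pos: [0.4659, -0.0534, 0.0139]
eef_rot: [-0.507, 0.862, -0.001, 0.001]
contact_force: [1.3, -1.5, 6.2]
opening: 0.471
clock: 50.55
tool_pos: [0.4675, -0.0538, 0.2277]
eef_rot: [-0.507, 0.862, -0.003, 0.004]
contact_force: [1.1, -0.8, -1.2]
opening: 0.472
[ 0.5513 -0.1339]
t 50.55 pos [ 0.4675 -0.0538  0.2277] yaw -119.07 tilt 0.54 F [ 1.0791 -0.7983 -1.2038] open 0.472 q [-0.4204  0.6094  0.7151  2.0645 -0.636   0.6856 -1.3644]
shift now axes [ 0.0297 -0.1113  0.1086]
turn deg 0.03 units 0.0001
shift after turn [ 0.0297 -0.1113  0.1086]
```

View pics/w27.png

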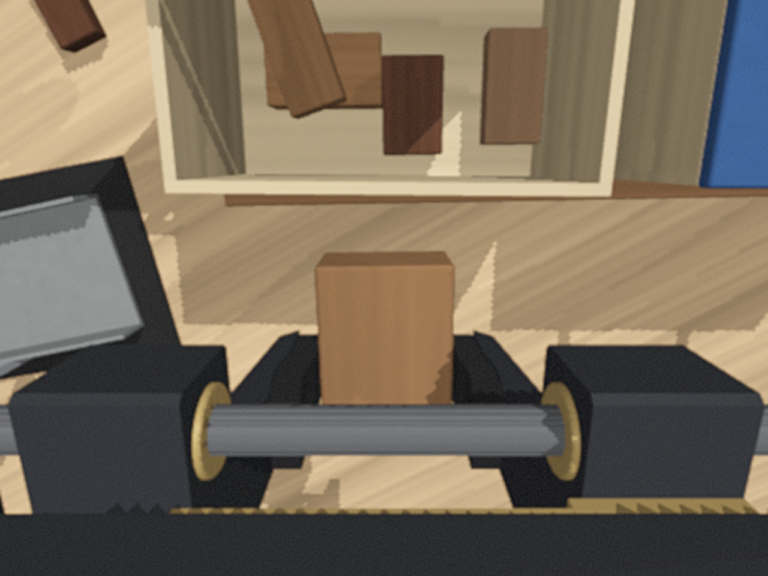

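Held. Into the box (over y' ≈ -30, slightly to the front).

```bash

python3 -m jog '[[0.007,-0.027,0,0,1],[0.007,-0.028,0,0,1],[0.008,-0.028,0,0,1],[0.008,-0.028,0,0,1],[0,0,0.04,0,1],[0,0,0.04,0,1],[0,0,0.03,0,1],[0,0,0,0,1],[0,0,0,0,0.35],[0,0,0,0,0.35],[0,0,0,0,0.35],[0,0,-0.045,0,0.35],[0,0,-0.045,0,0.35],[0,0,-0.045,0,0.35],[0,0,0,0,0.35]]'
python3 -c "
from h import *
goto(.405,.198,.2,-29.1)
im=r.snapshot('wrist');crop(im,0,0,512,384,1.5,'w28.png')
im=r.snapshot('top');crop(im,130,90,450,290,2.4,'t28.png')"
```

```text
clock: 52.1
tool_pos: [0.5507, -0.1356, 0.2549]
eef_rot: [-0.507, 0.862, -0.005, 0.005]
contact_force: [-0.1, -0.8, 0.5]
opening: 0.646
t 52.1 pos [ 0.5507 -0.1356  0.2549] yaw -119.12 tilt 0.76 F [-0.0717 -0.8307  0.5252] open 0.646 q [-0.2513  0.6921  0.7359  1.765  -0.5801  0.8993 -1.3407]
shift now axes [-0.2204  0.2903  0.0518]
turn deg -90.02 units -0.2501
shift after turn [-0.2902 -0.2205  0.0518]
```

View pics/w28.png

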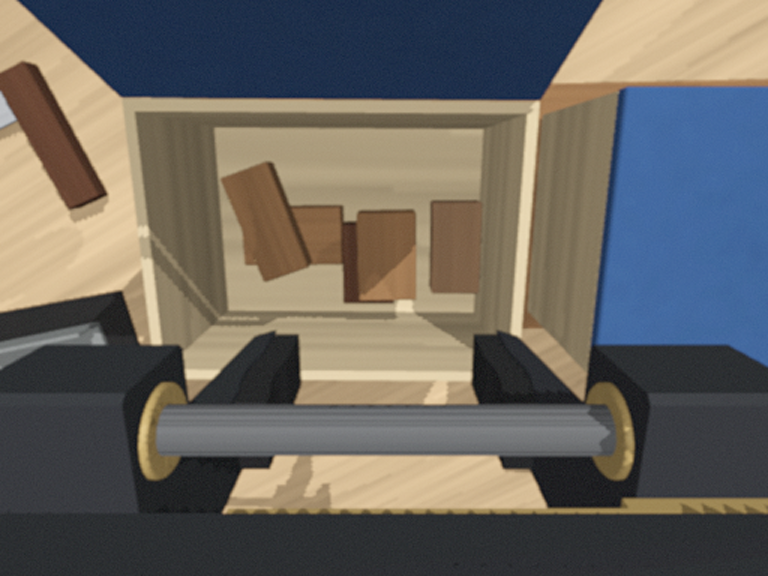

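View pics/t28.png

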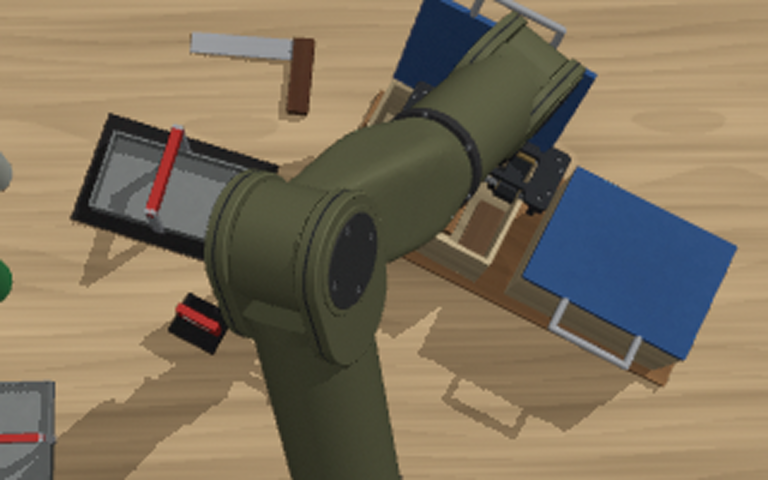

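```bash

python3 -m jog '[[0,0,-0.02,-0.0228,0.7],[0,0,-0.02,-0.0228,0.7],[0,0,-0.02,-0.0228,0.7],[0,0,-0.02,-0.0228,0.7],[0,0,-0.02,-0.0228,0.7],[0,0,-0.02,-0.0228,0.7],[0,0,-0.02,-0.0228,0.7],[0,0,0,-0.0228,0.7],[0,0,0,-0.0228,0.7],[0,0,0,-0.0228,0.7],[0,0,0,-0.0222,0.7],[0,0,0,0,0.7]]'
python3 -c "
from h import *
goto(.7175,-.192,.37,-29.1)"
```

```text
clock: 53.4
tool_pos: [0.5467, -0.1328, 0.3867]
eef_rot: [0.968, -0.25, -0.001, -0.0]
contact_force: [0.9, 0.9, -0.5]
opening: 0.297
t 53.4 pos [ 0.5467 -0.1328  0.3867] yaw -28.97 tilt 0.17 F [ 0.9439  0.852  -0.4581] open 0.297 q [-0.0606  0.4727  0.3616  1.549  -0.1779  1.1553 -0.1685]
shift now axes [ 0.1782 -0.0309  0.0162]
turn deg 0.13 units 0.0004
shift after turn [ 0.1781 -0.0313  0.0162]
```

```bash

python3 -m jog '[[0.045,-0.008,0,0,0.7],[0.045,-0.008,0,0,0.7],[0.045,-0.008,0,0,0.7],[0.043,-0.007,0.01,0,0.7],[0,0,0.006,0,0.7],[0,0,0,0,0.7]]'
python3 -c "
from h import *
goto(.7175,-.192,.3075,-29.1)
im=r.snapshot('wrist');crop(im,0,0,512,384,1.5,'w29.png')
print(proj('wrist',[.7175,-.192,.321])*1.5)"
```

```text
clock: 54.0
tool_pos: [0.7174, -0.1923, 0.3678]
eef_rot: [0.968, -0.252, -0.003, 0.0]
contact_force: [-1.3, 0.4, 0.0]
opening: 0.3
t 54.0 pos [ 0.7174 -0.1923  0.3678] yaw -29.17 tilt 0.37 F [-1.3331  0.4055  0.0017] open 0.3 q [ 0.0758  0.8142  0.3454  0.9265 -0.2504  1.4421 -0.1566]
shift now axes [ 0.0003 -0.0004  0.0603]
turn deg -0.07 units -0.0002
shift after turn [ 0.0003 -0.0004  0.0603]
[384.2792 312.2145]
```

View pics/w29.png

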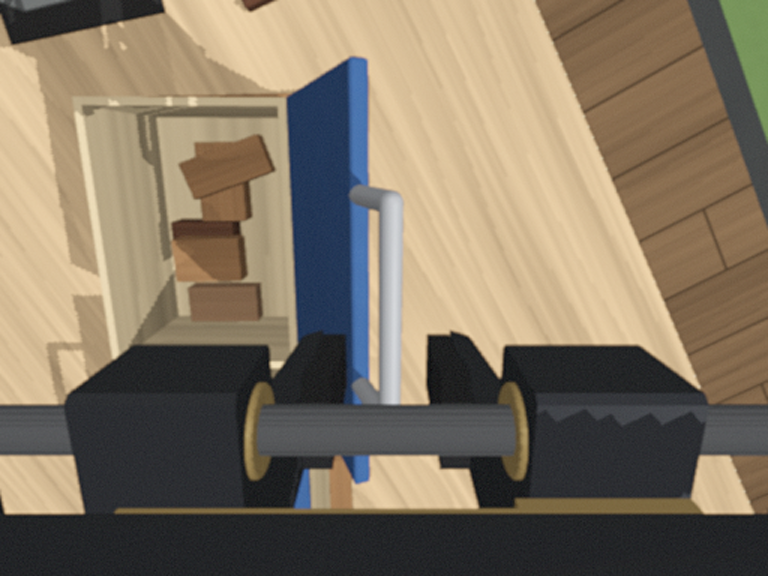

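```bash

python3 -m jog '[[0.003,0,0.02,0,0.7],[0,0,0.02,0,0.7],[0,0,0.02,0,0.7],[0,0,0,0,0.7],[0,0,0,0,1],[0,0,0,0,1],[0,0,0,0,1]]' 25
python3 -c "
from h import *
goto(.7175,-.192,.3075,-29.1)"
```

```text
clock: 54.75
tool_pos: [0.7188, -0.1928, 0.3144]
eef_rot: [0.968, -0.251, -0.002, -0.001]
contact_force: [-7.0, 4.5, 5.1]
opening: 0.1
t 54.75 pos [ 0.7188 -0.1928  0.3144] yaw -29.03 tilt 0.22 F [-6.9633  4.5491  5.1302] open 0.1 q [ 0.0714  0.8392  0.3349  1.031  -0.2574  1.3119 -0.1387]
shift now axes [-0.0015 -0.0001  0.0069]
turn deg 0.07 units 0.0002
shift after turn [-0.0015 -0.0001  0.0069]
```

```bash

python3 -m jog '[[-0.012,0,-0.0047,0,1],[-0.0201,0,-0.0059,0,1],[-0.0206,0,-0.0038,0,1],[-0.0209,0,-0.0016,0,1],[-0.0209,0,0.0006,0,1],[-0.0208,0,0.0028,0,1],[-0.0203,0,0.0049,0,1],[-0.0197,0,0.007,0,1],[-0.0189,0,0.009,0,1]]'
python3 -m jog '[[-0.0178,0,0.011,0,1],[-0.0166,0,0.0128,0,1],[-0.0152,0,0.0144,0,1],[-0.0136,0,0.0159,0,1],[-0.0118,0,0.0173,0,1],[-0.01,0,0.0184,0,1],[0,0,0,0,1]]'
python3 -m jog '[[-0.008,0,0.0194,0,1],[-0.0059,0,0.0201,0,1],[-0.0038,0,0.0206,0,1],[-0.0016,0,0.0209,0,1],[0,0,0,0,1]]'
python3 -c "
from h import *
goto(.4763,-.0554,.135,-29.1)"
```

```text
clock: 55.65
tool_pos: [0.5696, -0.1084, 0.3066]
eef_rot: [0.968, -0.25, 0.003, -0.001]
contact_force: [2.0, 3.0, 1.8]
opening: 0.101
clock: 56.35
tool_pos: [0.4934, -0.0655, 0.2137]
eef_rot: [0.968, -0.25, -0.001, -0.001]
contact_force: [-1.8, 6.6, 1.2]
opening: 0.1
clock: 56.85
tool_pos: [0.4761, -0.0559, 0.1319]
eef_rot: [0.968, -0.249, -0.003, -0.002]
contact_force: [-2.5, 7.8, -0.7]
opening: 0.104
t 56.85 pos [ 0.4761 -0.0559  0.1319] yaw -28.88 tilt 0.36 F [-2.4734  7.8467 -0.6519] open 0.104 q [-0.0917  0.7028  0.187   2.1018 -0.3504  0.371  -0.1235]
shift now axes [-0.     -0.0005 -0.0031]
turn deg 0.22 units 0.0006
shift after turn [-0.     -0.0005 -0.0031]
```

Release and retreat up, then go for the sign.

```bash

python3 -m jog '[[0,0,0.001,0,1],[0,0,0,0,0.7],[0,0,0,0,0.7],[0,0,-0.03,0,0.7],[0,0,-0.045,0,0.7],[0,0,-0.045,0,0.7],[0,0,0,0,0.7]]'
python3 -c "
from h import *
goto(.43,.15,.26)
im=r.snapshot('scene');crop(im,30,110,420,300,1.9,'s30.png')
im=r.snapshot('top');crop(im,130,90,450,290,2.4,'t30.png')"
```

```text
clock: 57.55
tool_pos: [0.4815, -0.0609, 0.258]
eef_rot: [0.968, -0.252, 0.007, -0.001]
contact_force: [1.2, -0.8, 0.3]
opening: 0.297
t 57.55 pos [ 0.4815 -0.0609  0.258 ] yaw -29.14 tilt 0.79 F [ 1.1578 -0.7798  0.2762] open 0.297 q [-0.1939  0.4964  0.3441  1.9808 -0.2544  0.6913 -0.2018]
shift now axes [-0.1477 -0.1591 -0.0031]
```

View pics/s30.png

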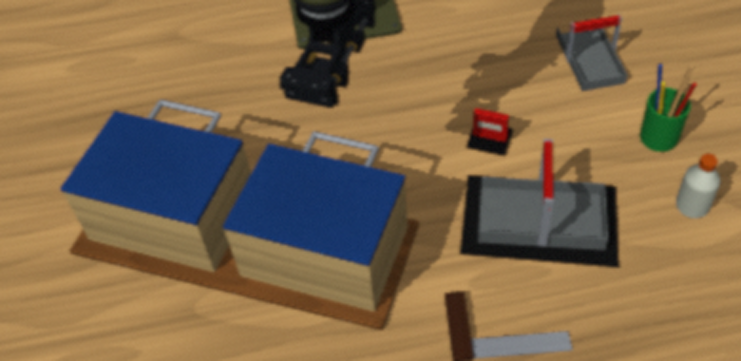

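View pics/t30.png

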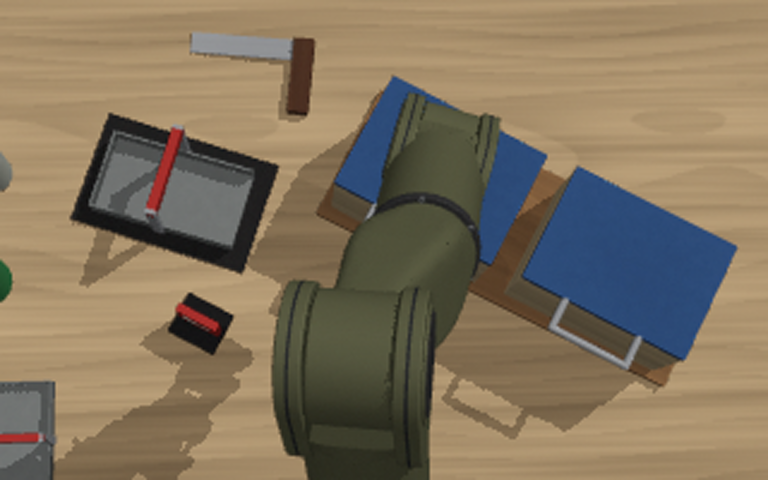

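```bash

python3 -m jog '[[-0.018,-0.02,0,0,0.5],[-0.036,-0.037,0,0,0.5],[-0.036,-0.037,0,0,0.5],[-0.036,-0.037,0,0,0.5],[-0.036,-0.037,0,0,0.5],[-0.02,-0.02,0.02,0,0.5],[0,0,0.02,0,0.5],[0,0,0,0,0.5]]'
python3 -c "
from h import *
goto(.405,.198,.2,-29.1)
im=r.snapshot('wrist');crop(im,0,0,512,384,1.5,'w31.png')
print(proj('wrist',[.405,.198,.07])*1.5)"
```

```text
clock: 58.45
tool_pos: [0.4088, 0.1875, 0.2094]
eef_rot: [0.968, -0.25, -0.002, 0.002]
contact_force: [-0.2, -1.1, 0.4]
opening: 0.502
t 58.45 pos [0.4088 0.1875 0.2094] yaw -28.91 tilt 0.37 F [-0.1892 -1.093   0.384 ] open 0.502 q [-0.746   0.5448  0.331   2.1181 -0.3362  0.5345 -0.6714]
shift now axes [-0.0084 -0.0074  0.0094]
turn deg 0.19 units 0.0005
shift after turn [-0.0084 -0.0074  0.0094]
[368.4967 253.181 ]
```

View pics/w31.png

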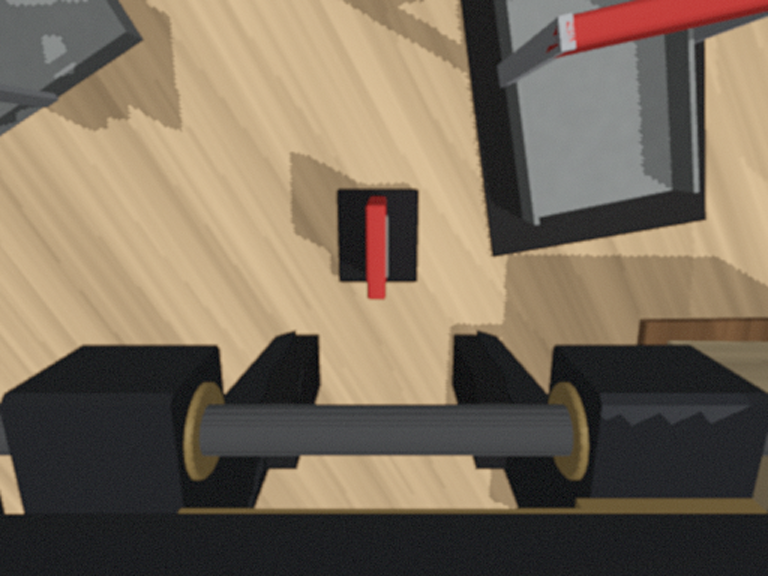

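```bash

python3 -m jog '[[-0.0037,-0.009,0.03,0.0005,0.5],[0,0,0.045,0,0.5],[0,0,0.045,0,0.5],[0,0,0.04,0,0.5],[0,0,0.018,0,0.5],[0,0,0,0,0.5],[0,0,0,0,1],[0,0,0,0,1],[0,0,0,0,1],[0,0,0,0,1]]' 25
python3 -c "
from h import *
goto(.405,.198,.2,-29.1)"
python3 -m jog '[[0,0,-0.02,0,1],[0,0,-0.04,0,1],[0,0,-0.045,0,1],[0,0,-0.045,0,1],[0,0,-0.045,0,1],[0,0,-0.045,0,1],[0,0,0,0,1]]'
python3 -c "
from h import *
goto(.456,-.344,.26,-29.1)"
```

```text
clock: 59.5
tool_pos: [0.4117, 0.1979, 0.035]
eef_rot: [0.968, -0.252, -0.0, -0.001]
contact_force: [-1.1, 1.2, 2.3]
opening: 0.16
t 59.5 pos [0.4117 0.1979 0.035 ] yaw -29.15 tilt 0.07 F [-1.1397  1.2061  2.2959] open 0.16 q [-0.5703  0.8833  0.0362  2.2041 -0.4931  0.061  -0.5639]
shift now axes [-0.006  0.003 -0.165]
turn deg -0.05 units -0.0001
shift after turn [-0.006  0.003 -0.165]
clock: 60.2
tool_pos: [0.415, 0.1982, 0.2791]
eef_rot: [0.968, -0.252, 0.004, -0.004]
contact_force: [1.5, -0.2, -2.1]
opening: 0.136
t 60.2 pos [0.415  0.1982 0.2791] yaw -29.22 tilt 0.67 F [ 1.4913 -0.1956 -2.1404] open 0.136 q [-0.8539  0.4464  0.4613  2.0202 -0.2954  0.7265 -0.721 ]
shift now axes [0.3004 0.4533 0.0162]
turn deg -0.12 units -0.0003
shift after turn [0.2994 0.454  0.0162]
```

```bash

python3 -m jog '[[0.0115,0.0174,0,0,1],[0.0214,0.0324,0,0,1],[0.0214,0.0324,0,0,1],[0.0214,0.0324,0,0,1],[0.0214,0.0324,0,0,1],[0.0214,0.0324,0,0,1],[0.0214,0.0324,0,0,1],[0.0214,0.0324,0,0,1],[0.0214,0.0324,0,0,1],[0.0214,0.0324,0,0,1],[0.0214,0.0324,0,0,1],[0.0214,0.0324,0,0,1],[0.0214,0.0324,0,0,1],[0.0214,0.0324,0,0,1],[0.01,0.015,0.02,0,1],[0,0,0.03,0,1],[0,0,0.02,0,1],[0,0,0,0,1]]'
python3 -c "
from h import *
goto(.456,-.344,.182,-29.1)"
```

```text
clock: 62.0
tool_pos: [0.45, -0.3429, 0.2003]
eef_rot: [0.968, -0.252, -0.004, -0.002]
contact_force: [0.1, 1.3, -1.5]
opening: 0.132
t 62.0 pos [ 0.45   -0.3429  0.2003] yaw -29.21 tilt 0.48 F [ 0.0776  1.2858 -1.5393] open 0.132 q [ 0.3754  0.6883  0.3345  1.7968 -0.3229  0.719   0.3762]
shift now axes [ 0.0059 -0.0019  0.0182]
turn deg -0.11 units -0.0003
shift after turn [ 0.0059 -0.0019  0.0182]
```

```bash

python3 -m jog '[[0.003,0,0.008,0,1],[0,0,0.005,0,1],[0,0,0.003,0,1],[0,0,0,0,1]]'
python3 -m jog '[[0,0,0.002,0,1],[0,0,0,0,1]]'
python3 -m jog '[[0,0,0.0015,0,1],[0,0,0,0,1]]'
```

```text
clock: 62.4
tool_pos: [0.455, -0.3463, 0.188]
eef_rot: [0.968, -0.252, 0.0, -0.0]
contact_force: [-0.3, 0.4, -2.0]
opening: 0.131
clock: 62.6
tool_pos: [0.455, -0.3464, 0.1861]
eef_rot: [0.968, -0.252, 0.0, 0.0]
contact_force: [0.8, -0.3, -1.5]
opening: 0.133
clock: 62.8
tool_pos: [0.4551, -0.3465, 0.1851]
eef_rot: [0.968, -0.252, 0.0, -0.0]
contact_force: [-0.8, 0.7, 4.4]
opening: 0.133
```

Contact at TCP z 0.185. Release, retreat, check.

```bash

python3 -m jog '[[0,0,0,0,0.6],[0,0,0,0,0.6],[0,0,0,0,0.6],[0,0,-0.03,0,0.6],[0,0,-0.045,0,0.6],[0,0,-0.045,0,0.6],[-0.03,-0.03,0,0,0.6],[-0.03,-0.03,0,0,0.6],[-0.02,-0.04,0,0,0.6],[0,-0.045,0,0,0.6],[0,-0.045,0,0,0.6],[0,-0.045,0,0,0.6],[0,-0.045,0,0,0.6],[0,0,0,0,0.6]]'
python3 -c "
from h import *
goto(.43,.15,.26)
im=r.snapshot('scene');crop(im,20,90,420,300,1.9,'s33.png')
im=r.snapshot('top');crop(im,90,90,450,290,2.1,'t33.png')
im=r.snapshot('wrist');crop(im,0,0,512,384,1.5,'w33.png')"
```

```text
clock: 64.2
tool_pos: [0.5248, -0.0553, 0.3037]
eef_rot: [0.969, -0.246, 0.0, -0.002]
contact_force: [-0.6, 0.7, -0.1]
opening: 0.401
t 64.2 pos [ 0.5248 -0.0553  0.3037] yaw -28.52 tilt 0.24 F [-0.5811  0.7455 -0.1435] open 0.401 q [-0.2417  0.5062  0.4185  1.7919 -0.2602  0.8965 -0.204 ]
shift now axes [-0.1813 -0.1349  0.0444]
```

View pics/s33.png

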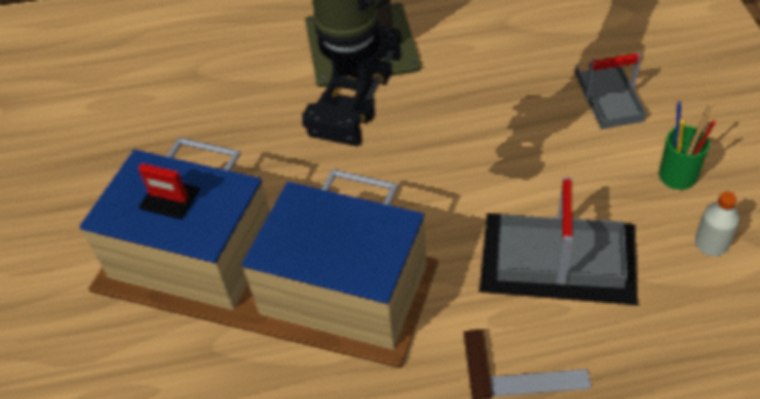

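View pics/t33.png

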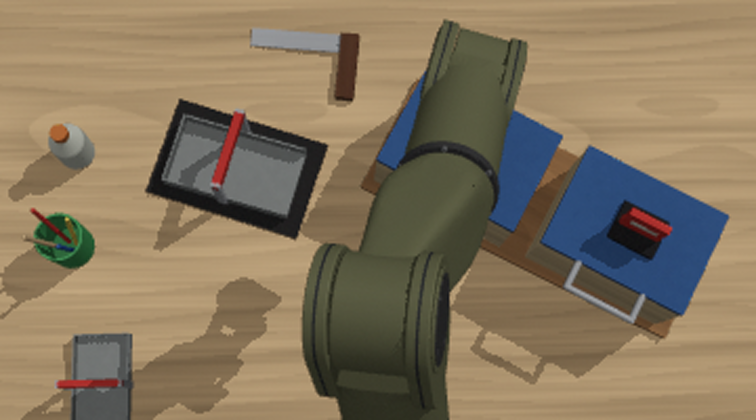

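```bash
python3 - <<'E'
from fit import *
def c(u,v): return np.array([(u+.5)/3.7-.5+70,(v+.5)/3.7-.5+100])
for h in(.03,.034): run(c,[(255,411),(430,451),(257,448),(428,492),(542,319)],h)
E
```

```text
[ 0.6596 -0.1502  0.2886  0.448 ] deg 25.666089575058937 err 0.9544119479875235 lip box -0.004323563136418556 0.008471594208711596 0.23685661575312011 bar [ 0.6161 -0.1259  0.3922]
[ 0.656  -0.1512  0.2803  0.4514] deg 25.86348144759873 err 1.787974912146609 lip box -0.006804733571216165 0.00582911726278709 0.2282841278058181 bar [ 0.6122 -0.1268  0.3838]
```

```bash
python3 - <<'E'
import cv2
a=cv2.imread('pics/s19.png');cv2.imwrite('pics/s19z.png',cv2.resize(a[200:520,220:600],None,fx=2,fy=1.8))
E
```

```text
(no output)
```

View pics/s19z.png

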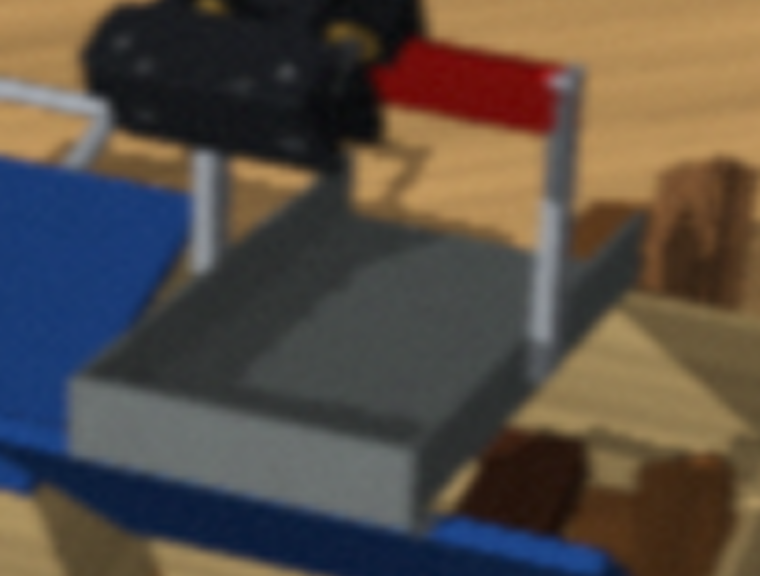

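```bash
python3 - <<'E'
import cv2
a=cv2.imread('pics/s14.png');cv2.imwrite('pics/s14z.png',cv2.resize(a[220:430,230:460],None,fx=3,fy=2.8))
E
```

```text
(no output)
```

View pics/s14z.png

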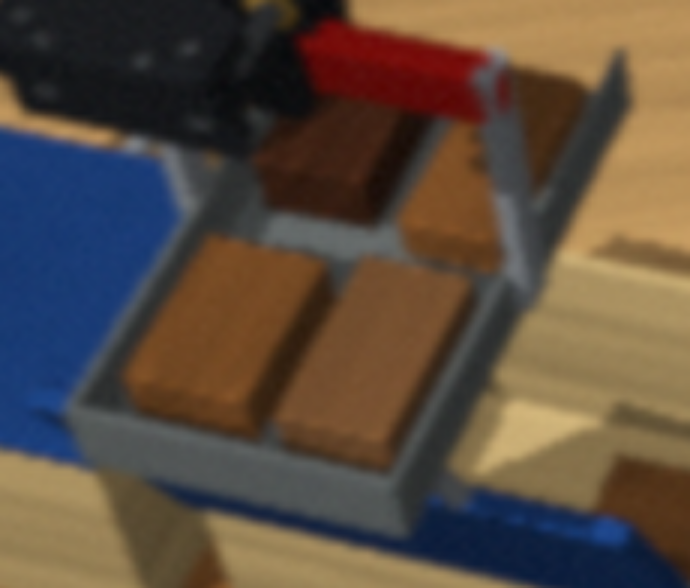

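```bash
python3 - <<'E'
from fit import *
def c(u,v):
    u=230+u/3;v=220+v/2.8;return np.array([(u+.5)/2.3-.5+20,(v+.5)/2.3-.5+60])
for h in(.03,.034): run(c,[(70,407),(402,488),(95,462),(402,533),(622,52)],h)
E
```

```text
[ 0.6644 -0.1588  0.3352 -0.0067] deg -0.3827899056312737 err 1.1891047313729075 lip box -0.004067704086834522 0.003213768833730242 0.32783478571926444 bar [ 0.665  -0.1592  0.4502]
[ 0.662  -0.1592  0.3295 -0.0045] deg -0.2575329786249913 err 1.271545116389035 lip box -0.00599231221605709 0.0017750726220642423 0.3219316056987766 bar [ 0.6624 -0.1594  0.4445]
```

```bash
python3 -c "
from plant import r
print(r.get_state()['clock']);print(r.finish_job())"
```

```text
64.35
the job is handed in; nothing more can be done
None
```

I carried out every step of the task and handed the job in at about 64 s on the robot's clock; `finish_job` reports no verdict, so I don't know how it was judged.

- **Lids:** I swung both lids right back, and they stood fully open together. The right-hand lid, seen from the robot, took about 6 to 8 N along its arc and stayed put when let go halfway. The left one needed only about 1.5 to 3.5 N, so the right box is the binding one and the left is free.
- **Tipping:** the tool cannot tilt, so I rested the back of the tray on the free lid's open pull bar and lowered the handle until the tray tipped. My fit to the camera image gave about 25 to 26° of tilt, against the 23° needed. It put the tray's open edge over the box, about 0.23 m above the box's bottom.
- **What went wrong:** two of the four offcuts overshot the front wall and landed on the table. I picked both up and put them in the free box. The one stray had gone in before that.
- **Last checks:** before I shut the free lid, the wrist picture showed all five offcuts in its box. The final pictures show both lids shut and the sign upright near the middle of the binding lid. They also show the empty tray level on its mat, and the glue, pencil pot and try square where they started. Lid shutness and sign uprightness I judged only by eye, and the tilt is an image estimate, not a direct reading.

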